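# Hook the retaining ring out of a bearing housing

### The job

Take the hook pick from its stand, feel your way with its toe under one end of the split retaining ring in the bearing housing, and lift until both ends of the ring have sprung out past the two spring tongues and lie loose on top of them. Then put the pick back upright in its stand, hanging by its guard. Be gentle with the thin bearing face below the ring, do not pull or push hard on the ring, and do not touch the ring with the gripper.

Things in the scene. Friction and masses are not known exactly. Their poses are not given: they have to be found in the camera images.
- hook_pick: Upright hook pick, 0.15 kg. Origin: centre of its dark wooden handle, 14 x 14 mm, 54 mm tall, z up. Below: round steel guard 36 mm wide (27 to 31 mm under the origin), 9 mm chuck (to 49 mm), 5 mm wire on the axis ending in a level toe along the pick's -x, 4 mm thick, reaching 8.5 mm from the axis. Wire clamped at a new length each time: toe underside 79 to 97 mm under the origin, to be felt
- stand_slot (a point): Point in the top plane (80 mm above the bench) of the fixed pick stand (74 x 66 mm), on the pick's axis when it hangs there by its guard; the handle's centre is then 31 mm above this point. The slot through the 6 mm steel top is 16 mm wide along the point's y and reaches 17 mm to its -x and 12 mm to +x; the toe hangs towards -x.
- housing: Fixed aluminium bearing housing: 116 mm square flange, round boss 104 mm wide, 45 mm high. Origin: centre of the underside, z up. Bore 64 mm across above the bearing face (at 30.5 mm); at 37.5 mm a shoulder: the ring rests on it in a groove 73 mm across. A fixed lip holds the ring's back (+x) down; the ends tilt up: 9 mm clears the tongues, over 12 mm the back binds, by 16 mm it jams.
- tongue_left (a joint): Steel spring tongue 9.5 mm wide over the ring, 46 degrees to the +y side of the housing's -x; reaches to 32.5 mm from the bore's axis, underside 42.3 mm and top 45 mm above the housing's origin. Joint value (m): 0 closed, up to 0.008; it gives way up and outward when the ring is lifted against it with about 3 to 7 N, then springs back to 0 under the ring.
- tongue_right (a joint): The same spring tongue on the -y side of the housing's -x, 46 degrees from it.
- bearing: The flat, thin bearing face at the bottom of the bore, 64 mm across, part of the housing: same origin and axes as the housing, the face lies 30.5 mm above the origin. Pressing on it with 20 N or more spoils it.
- ring: Split spring steel ring, a C lying flat: 71 mm outside, 52 mm inside, 4.5 mm thick, with a gap of 44 degrees that faces the ring's -x (nearly the housing's -x). Origin: on its axis in its underside, z up. Its inner 6 mm stand free over the bearing face with 7 mm of space below when seated, for the toe. Lifting an end past the tongues takes a pull of 8 to 17 N; 25 N or more bends it.
- ring_end_left (a point): Ring end on the +y side of the gap: middle of the end face, half-way up the thickness. Seated it is 39.7 mm above the housing's origin; lying out on the tongues it is more than 45 mm above it.
- ring_end_right (a point): The same point on the other end of the ring, on the -y side of the gap.
Not all that is in view belongs to the job. Several things look just like the part that bears stand_slot: the one meant starts farthest to the robot's left. There is more than one size of the housing; the job needs the larger.

How it is judged:
By the outcome, as a careful person would: the job done as asked, in the order asked, and still so for the second after the job is handed in, with the robot touching nothing.
It also fails if it takes over 48 s, if anything falls off the work surface, if the arm or the gripper's body presses on something with over 40 N, if the wrist force passes 120 N, or if a joint passes its speed limit or range.

### The arm

A 6-joint arm with a two-finger parallel gripper is mounted at the origin on a cart in front of the work surface, level with it; the furniture and walls round the work are solid. World frame = base frame: x ahead of the robot, y to its left, z up, the work surface at z = 0. Lengths are in m, angles in degrees, forces in N, time in s.
With the tool pointing down it reaches from about 0.375 to 0.9 m from the base axis. Payload 3.1 kg.
Tool frame: the origin (TCP) lies midway between the tips of the shut fingers; the grasp point (between the pads) lies bot.hold_point_z behind it (bot.hold_point_z is the distance from the TCP to the grasp point, in m); z points along the fingers, y is the direction in which the jaws open and shut (so a half turn about z gives the same grasp; the last joint's range is limited). The gripper opens to 87 mm and grips with 3 to 60 N. Pads are 19 mm wide; open, the fingers measure 117 mm over their backs; the gripper's body (75 mm by 190 mm) begins 51 mm behind the grasp point.
Start: joints at [-78.237, 30.224, 82.088, -0, 67.689, -10.227], TCP at [0.234, -0.579, 0.223] pointing down, gripper open.
Joint ranges: [-176.69, 176.69], [-43.24, 126.21], [12.49, 139.97], [-82, 262], [0, 151.66], [-163.58, 163.58]. Speed limits (degrees/s): [159.86, 159.86, 180, 180, 180, 180].

### API

Orientations are given as a 3x3 rotation matrix whose columns are the frame's x, y, z axes.
In Python, from rig import bot, vision, hand_in gives the robot as it stands. The module is installed in compiled form; this text tells all that it offers.
- The arm moves only by the shell command python3 -m handwheel 'ROWS'. ROWS is JSON, a list of rows, each an object of numbers: "hand": the gripper's target within -1 to 1 (fully open at 1, half-way at 0, shut at -1); "dx", "dy", "dz": the shift along the world's x, y, z in cm; "wx", "wy", "wz": the turn, a rotation vector about the world's x, y, z in rad. In form: [{"hand": .., "dx": .., "dy": .., "dz": .., "wx": .., "wy": .., "wz": ..}, ...]. A call has 1 to 10 rows; each row shifts and turns the commanded pose from where the row before left it; what a row does not reach is not made up. A row lasts 1/10 s, in which the tool goes at most 50 mm and 8.59 degrees, less where a joint would pass 70% of its speed; a pose out of reach is approached as far as the arm can. A call with a gripper value outside its range is refused whole. The fingers move at their own pace and stop on an object; the grip force is fixed at half the most. Time passes only in rows, so rows that do not move let the fingers close. It gives the time, the measured TCP pose, the force and the opening at its end, in the units of the state.
- bot.read_state(): the state, without advancing time (a new reading comes with each control period).
- vision.capture(name): name is "scene" or "top" or "wrist"; returns (picture, depth): 400x640x3 uint8, red, green, blue; 400x640 float32, m along the optical axis (not along the pixel's ray), 0 where there is no reading.
- vision.get_calibration(name): a dict with "fx", "fy", "cx", "cy" (pixels), "rvec" (rotation vector, rad) and "tvec" (3), from world to camera coordinates, as OpenCV has them. Camera axes: x right, y down, z forward; pixel columns grow to the right and rows downward; lengths in m; the calibration is good to about 2 mm. The wrist camera is an equidistant fisheye: a pixel r from the principal point sees the ray r / f radians off the axis. A picture is of the moment at which its call begins: read the wrist's pose just before it. get_calibration takes no time and is no camera call; for the wrist camera it gives the pose at the moment of the call.
- hand_in(): hands the job in, once; it reports no verdict.
The state is a dict: "time_s": time; "joint_positions": joint angles; "qvel": joint speeds; "tau": joint torques, N m; "position": TCP position; "tcp_rot": TCP orientation; "force": force on the tool from outside, world axes, zero at the start; "moment": the same for the moment, N m; "opening": opening from 0.0 (shut) to 1.0 (fully open).
Only numpy, scipy, OpenCV 4.12 (cv2) and the standard library are available. Lean on these libraries where they do the work, as an engineer would, in place of code of your own. Each camera call takes 0.05 s, during which the arm holds its last target.

## Working session

There is one attempt and no reset: what is moved stays moved. The work goes in short steps, Python scripts to look and compute and a shell command to move; the robot and the scene stay as the last step left them, time stands still between calls to the robot, and variables do not carry over. Pictures are saved under pics/ and viewed, and the job is handed in when it is done.

```bash
mkdir -p pics; ls; cat > h.py <<'E'
import numpy as np,cv2
from rig import bot,vision
def cap(n,tag):
    c=vision.get_calibration(n); p,d=vision.capture(n)
    cv2.imwrite(f'pics/{tag}.png',p[:,:,::-1]); np.savez(f'pics/{tag}.npz',p=p,d=d,**{k:np.array(v) for k,v in c.items()})
    return p,d,c
def load(tag):
    z=np.load(f'pics/{tag}.npz'); return z['p'],z['d'],{k:z[k] for k in('fx','fy','cx','cy','rvec','tvec')}
def ray(c,u,v,fish=False):
    x=(u-c['cx'])/c['fx'];y=(v-c['cy'])/c['fy']
    if fish:
        r=np.hypot(x,y); s=np.sinc(r/np.pi); q=np.array([x*s,y*s,np.cos(r)])
    else: q=np.array([x,y,1.])
    R=cv2.Rodrigues(np.array(c['rvec'],float))[0]; t=np.array(c['tvec'],float).ravel()
    return -R.T@t, R.T@q
def onz(c,u,v,z,fish=False):
    o,d=ray(c,u,v,fish); return o+d*(z-o[2])/d[2]
def pt(c,u,v,depth):
    o,d=ray(c,u,v); return o+d*depth
E
python3 - <<'E'
from h import *
print(bot.read_state(),bot.hold_point_z)
for n in('scene','top','wrist'):
    p,d,c=cap(n,n+'0');print(n,c, ray(c,c['cx'],c['cy']))
E
```

```text
pics
{'time_s': 0.0, 'joint_positions': array([-7.82378463e+01,  3.02811635e+01,  8.21556337e+01, -4.89780642e-04,
        6.76890197e+01, -1.02293035e+01]), 'qvel': array([-0.01285953,  0.00094066,  0.02169702,  0.04164953, -0.04316071,
        0.1375799 ]), 'tau': array([-1.54329937e-03, -4.40043175e+01, -1.76593924e+01,  6.32314011e-02,
        5.82140533e-02, -1.76581066e-04]), 'position': array([ 0.23389677, -0.57879918,  0.22155225]), 'tcp_rot': array([[ 9.27238566e-01,  3.74470872e-01, -4.55378945e-04],
       [ 3.74470954e-01, -9.27236156e-01,  2.14819679e-03],
       [ 3.82193302e-04, -2.16241710e-03, -9.99997589e-01]]), 'force': array([-0.16195884,  0.65436816,  0.0629242 ]), 'moment': array([-0.03258906, -0.01293173,  0.03748089]), 'opening': 0.9966271068835744} 0.0187
scene {'fx': 413.0013851484042, 'fy': 413.0013851484042, 'cx': 320.9293381905837, 'cy': 203.79460822086523, 'rvec': array([ 2.01347461, -0.84666919,  0.4438524 ]), 'tvec': array([-0.48489616,  0.16322588,  0.77864334])} (array([-0.05404907, -0.74425397,  0.55786839]), array([ 0.59044558,  0.59279081, -0.54769798]))
top {'fx': 425.7961705533456, 'fy': 425.7961705533456, 'cx': 311.1710528821672, 'cy': 202.13165502796213, 'rvec': array([ 2.15002764, -2.20338389,  0.06022005]), 'tvec': array([-0.23831474,  0.46079387,  0.90277776])} (array([ 0.38882927, -0.26385617,  0.92915246]), array([ 0.07194147,  0.01561209, -0.99728666]))
wrist {'fx': 309.70691628693146, 'fy': 309.70691628693146, 'cx': 320.1979973381939, 'cy': 198.5363293793439, 'rvec': array([-2.42175235,  1.63368555,  0.21425775]), 'tvec': array([-0.62473212, -0.0303487 ,  0.39060158])} (array([ 0.29926507, -0.5537328 ,  0.3841891 ]), array([-0.23721198, -0.09367684, -0.96693078]))
```

View pics/scene0.png

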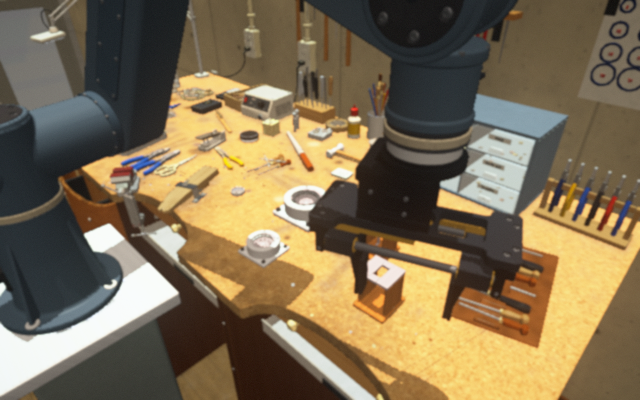

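View pics/top0.png

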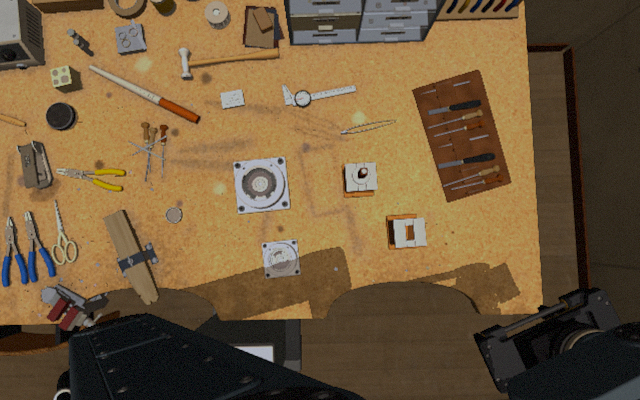

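View pics/wrist0.png

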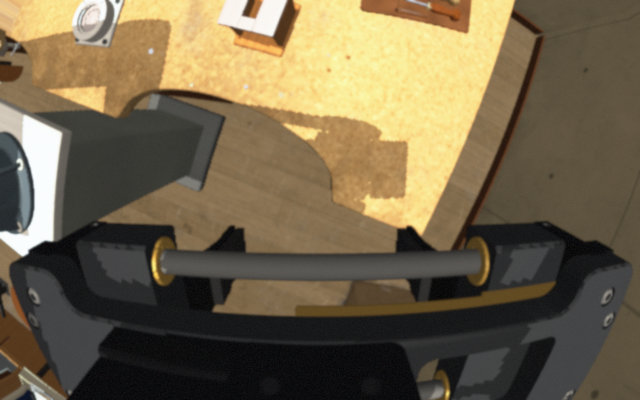

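```bash
python3 - <<'E'
from h import *
p,d,c=load('top0')
im=p[:,:,::-1]
a=cv2.resize(im[145:225,220:300],(560,560),interpolation=cv2.INTER_CUBIC)
cv2.imwrite('pics/t_h.png',a)
a=cv2.resize(im[150:260,330:440],(660,600)[::-1] and (600,600),interpolation=cv2.INTER_CUBIC)
cv2.imwrite('pics/t_s.png',a)
for u,v,z in [(261,185,.045),(281,258,.04),(360,178,.08),(408,232,.08),(363,172,.138)]: print(u,v,onz(c,u,v,z),pt(c,u,v,d[v,u]))
E
```

```text
261 185 [ 0.49117737 -0.14591035  0.045     ] [ 0.49313968 -0.14364899  0.02804822]
281 258 [ 0.33824694 -0.18450588  0.04      ] [ 0.33694216 -0.18245903  0.01706426]
360 178 [ 0.49609168 -0.34955039  0.08      ] [ 0.49415183 -0.3480006   0.09535697]
408 232 [ 0.38593063 -0.44101663  0.08      ] [ 0.38569346 -0.45551199  0.01052193]
363 172 [ 0.49989996 -0.34965281  0.138     ] [ 0.49956141 -0.3493913   0.14041147]
```

View pics/t_h.png

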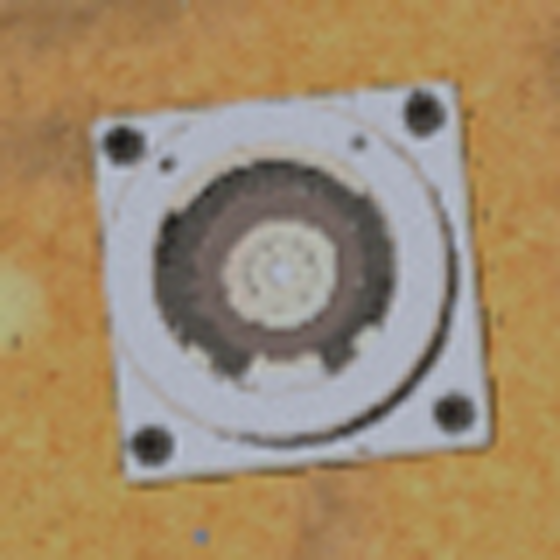

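View pics/t_s.png

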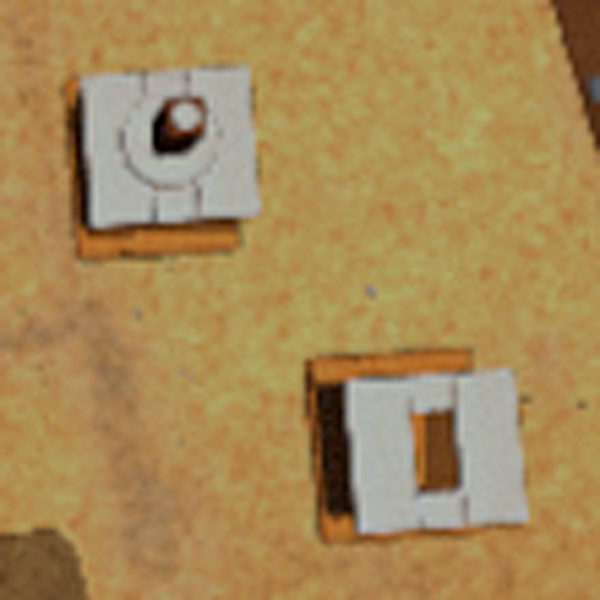

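```bash
python3 -m handwheel '[{"hand":1,"dx":1.2,"dy":3,"dz":1,"wz":-0.03},{"hand":1,"dx":2.0,"dy":3.3,"dz":1,"wz":-0.03},{"hand":1,"dx":2.0,"dy":3.3,"dz":1,"wz":-0.03},{"hand":1,"dx":2.0,"dy":3.3,"dz":1,"wz":-0.03},{"hand":1,"dx":2.0,"dy":3.3,"dz":1,"wz":-0.03},{"hand":1,"dx":2.0,"dy":3.3,"dz":1,"wz":-0.03},{"hand":1,"dx":2.0,"dy":3.3,"wz":-0.03},{"hand":1,"dx":2.0,"dy":3.3,"wz":-0.03},{"hand":1,"dx":2.0,"dy":3.3,"wz":-0.03},{"hand":1,"wz":-0.03}]'
python3 - <<'E'
from h import *
print(bot.read_state()['joint_positions'])
p,d,c=cap('wrist','wrist1')
p,d,c=cap('scene','scene1')
E
```

```text
[-7.82379219e+01  3.02655182e+01  8.21391985e+01 -6.13803045e-05
  6.76925864e+01 -1.02280051e+01]invalid input
```

View pics/wrist1.png

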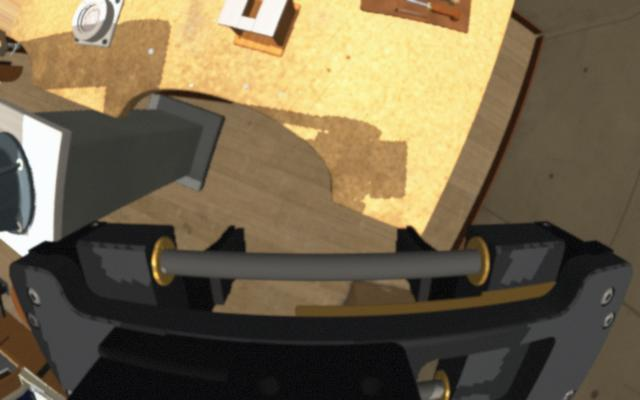

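View pics/scene1.png

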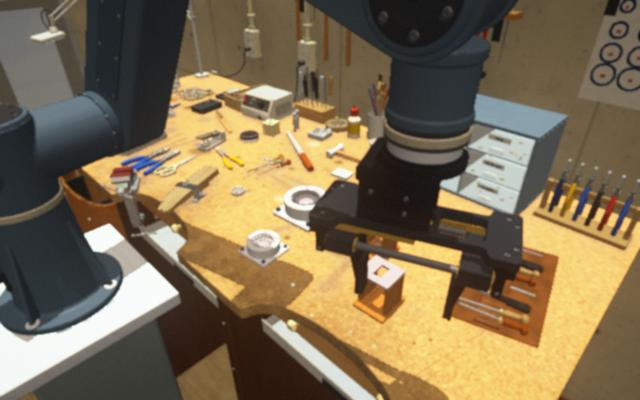

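Every row needs all keys, it seems (no time passed).

```bash
python3 -m handwheel '[{"hand":1,"dx":1.2,"dy":3,"dz":1,"wx":0,"wy":0,"wz":-0.03},{"hand":1,"dx":2.0,"dy":3.3,"dz":1,"wx":0,"wy":0,"wz":-0.03},{"hand":1,"dx":2.0,"dy":3.3,"dz":1,"wx":0,"wy":0,"wz":-0.03},{"hand":1,"dx":2.0,"dy":3.3,"dz":1,"wx":0,"wy":0,"wz":-0.03},{"hand":1,"dx":2.0,"dy":3.3,"dz":1,"wx":0,"wy":0,"wz":-0.03},{"hand":1,"dx":2.0,"dy":3.3,"dz":1,"wx":0,"wy":0,"wz":-0.03},{"hand":1,"dx":2.0,"dy":3.3,"dz":0,"wx":0,"wy":0,"wz":-0.03},{"hand":1,"dx":2.0,"dy":3.3,"dz":0,"wx":0,"wy":0,"wz":-0.03},{"hand":1,"dx":2.0,"dy":3.3,"dz":0,"wx":0,"wy":0,"wz":-0.03},{"hand":1,"dx":0,"dy":0,"dz":0,"wx":0,"wy":0,"wz":-0.03}]'
python3 - <<'E'
from h import *
print(bot.read_state()['joint_positions'])
p,d,c=cap('wrist','wrist1')
p,d,c=cap('scene','scene1')
E
```

```text
time_s: 1.25
position: [0.4073, -0.2813, 0.2826]
tcp_rot: [[0.996, 0.088, 0.0], [0.088, -0.996, 0.002], [0.0, -0.002, -1.0]]
force: [-0.5, -0.0, -0.8]
opening: 0.998
[-47.64972934  15.94201303  95.88279985   0.10364258  68.26811876
  37.28984059]
```

View pics/wrist1.png

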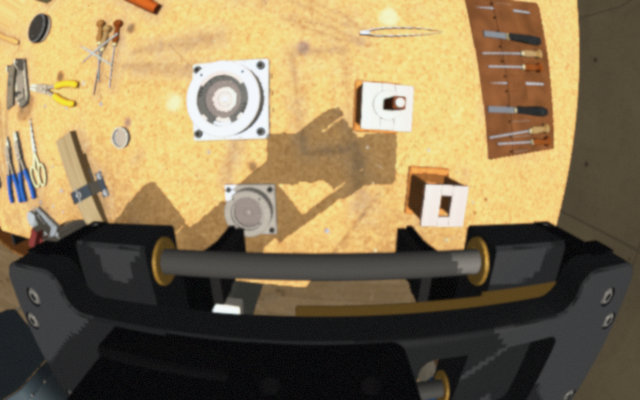

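View pics/scene1.png

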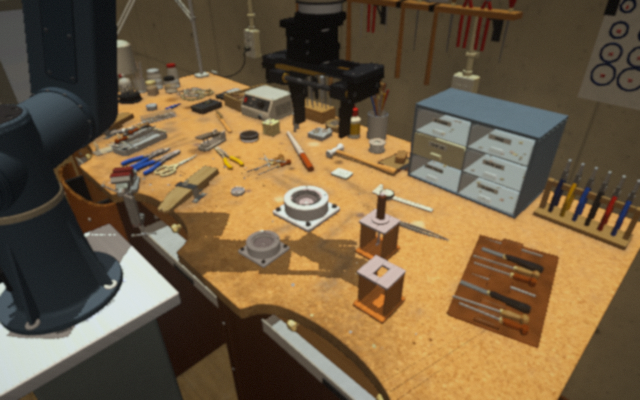

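```bash
python3 - <<'E'
from h import *
p,d,c=load('wrist1'); im=p[:,:,::-1]
a=cv2.resize(im[75:140,345:420],(600,520),interpolation=cv2.INTER_CUBIC)
p2,_,_=load('scene1'); b=cv2.resize(p2[190:290,345:415,::-1],(364,520),interpolation=cv2.INTER_CUBIC)
cv2.imwrite('pics/c1.png',cv2.resize(np.hstack([a,b]),(800,432)))
a=cv2.resize(im[50:145,180:280],(600,570),interpolation=cv2.INTER_CUBIC)
cv2.imwrite('pics/c2.png',a)
E
```

```text
(no output)
```

View pics/c1.png

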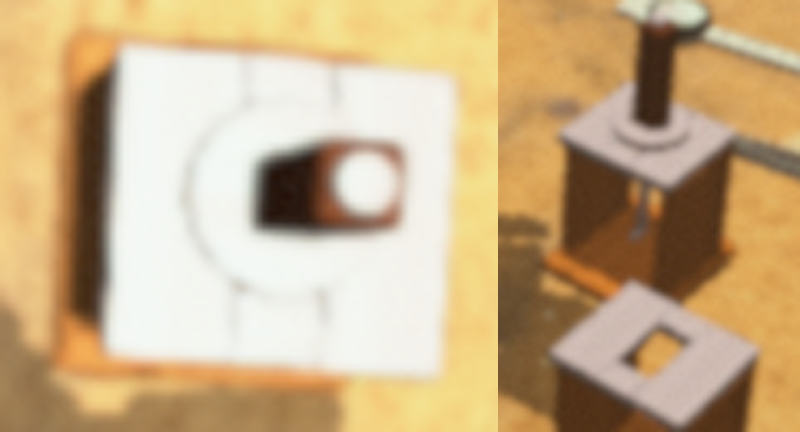

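View pics/c2.png

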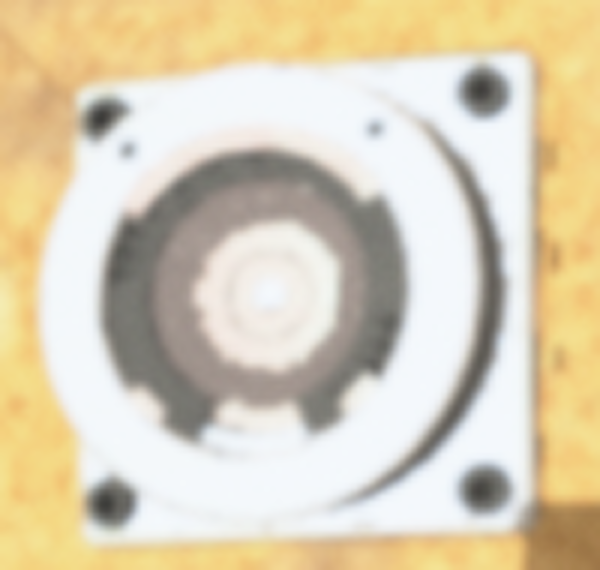

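```bash
python3 - <<'E'
from h import *
def white(p,box,fish,c,z,thr):
    x0,y0,x1,y1=box; q=p[y0:y1,x0:x1].astype(int)
    m=((q.max(2)-q.min(2)<thr)&(q.min(2)>110)).astype(np.uint8)
    m=cv2.morphologyEx(m,cv2.MORPH_OPEN,np.ones((2,2)))
    cs,_=cv2.findContours(m,cv2.RETR_EXTERNAL,cv2.CHAIN_APPROX_NONE); k=max(cs,key=cv2.contourArea)[:,0]+[x0,y0]
    w=np.array([onz(c,u,v,z,fish)[:2] for u,v in k])
    r=cv2.minAreaRect((w*1000).astype(np.float32)); return r
for tag,fish,b1,b2 in [('top0',0,(335,150,385,205),(225,150,295,218)),('wrist1',1,(348,75,420,140),(180,52,275,145))]:
    p,d,c=load(tag)
    for t in (40,60): print(tag,'stand',white(p,b1,fish,c,.08,t),'housing',white(p,b2,fish,c,.01,t))
p,d,c=load('top0')
print('guard',onz(c,361.2,175.7,.084),'top',onz(c,363.9,171.1,.138))
p,d,c=load('wrist1')
print('guard',onz(c,387.9,104.4,.084,1),'top',onz(c,400,102.6,.138,1), 'boss?',onz(c,180+258/6,50+298/6,.045,1),'hole',onz(c,180+255/6,50+275/6,.045,1))
p,d,c=load('scene1')
print('scene handle top mid', onz(c,345+658/6.23-0, 190+(28)/6.23*1.2,.138))
E
```

```text
top0 stand ((497.4984130859375, -353.4108581542969), (55.776554107666016, 60.92348861694336), 2.720036268234253) housing ((493.8740234375, -143.23553466796875), (115.15544891357422, 114.96892547607422), 4.590462684631348)
top0 stand ((497.7899169921875, -353.5626525878906), (56.339683532714844, 61.30427551269531), 2.643523931503296) housing ((493.9713134765625, -142.8969268798828), (115.81546020507812, 115.57654571533203), 4.533160209655762)
wrist1 stand ((499.26739501953125, -353.4697265625), (55.4047737121582, 62.651390075683594), 2.7639172077178955) housing ((495.4245910644531, -139.82470703125), (115.66465759277344, 123.44940185546875), 4.354241371154785)
wrist1 stand ((499.1509704589844, -353.6796875), (56.546409606933594, 63.01160430908203), 2.6274914741516113) housing ((495.7537536621094, -139.6737518310547), (117.30582427978516, 126.44022369384766), 4.57066011428833)
guard [ 0.50014092 -0.35168373  0.084     ] top [ 0.50154971 -0.35138608  0.138     ]
guard [ 0.50244699 -0.35236001  0.084     ] top [ 0.50218828 -0.35316525  0.138     ] boss? [ 0.49483119 -0.14530629  0.045     ] hole [ 0.49994893 -0.14421663  0.045     ]
scene handle top mid [ 0.59021477 -0.44754586  0.138     ]
```

```bash
python3 -m handwheel '[{"hand":1,"dx":2,"dy":-1.5,"dz":-1,"wx":0,"wy":0,"wz":-0.01},{"hand":1,"dx":2.5,"dy":-1.9,"dz":-2,"wx":0,"wy":0,"wz":-0.01},{"hand":1,"dx":2.5,"dy":-1.9,"dz":-2.3,"wx":0,"wy":0,"wz":-0.01},{"hand":1,"dx":2.4,"dy":-1.8,"dz":-2.3,"wx":0,"wy":0,"wz":-0.01},{"hand":1,"dx":0,"dy":0,"dz":-0.7,"wx":0,"wy":0,"wz":0},{"hand":1,"dx":0,"dy":0,"dz":0,"wx":0,"wy":0,"wz":0}]'
python3 - <<'E'
from h import *
s=bot.read_state();print(s['position'],s['tcp_rot'])
p,d,c=cap('wrist','wrist2')
p,d,c=cap('top','top2')
E
```

```text
time_s: 1.95
position: [0.4985, -0.3571, 0.1973]
tcp_rot: [[0.999, 0.042, -0.004], [0.042, -0.999, 0.003], [-0.003, -0.003, -1.0]]
force: [-0.0, -0.3, -0.1]
opening: 0.996
[ 0.49845017 -0.35706547  0.19733941] [[ 0.99909131  0.042473   -0.00354892]
 [ 0.04248416 -0.99909224  0.00312994]
 [-0.00341276 -0.00327787 -0.9999888 ]]
```

View pics/wrist2.png

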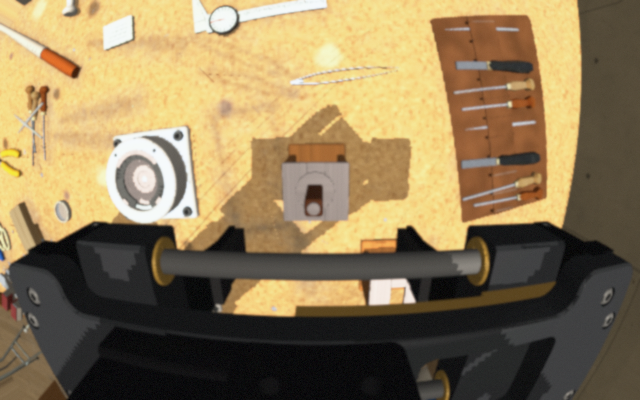

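View pics/top2.png

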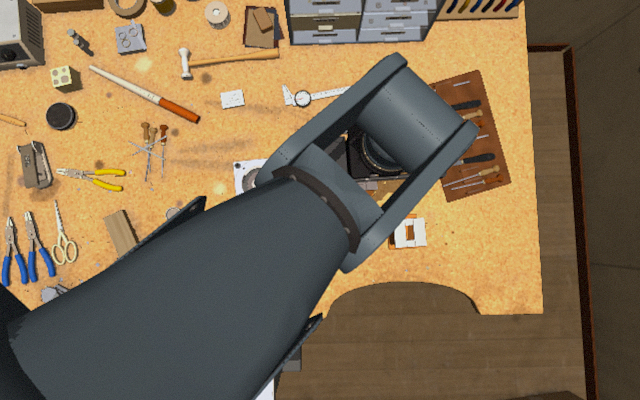

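```bash
python3 - <<'E'
from h import *
p,d,c=load('wrist2'); im=p[:,:,::-1]
cv2.imwrite('pics/c3.png',cv2.resize(im[140:230,270:360],(720,720),interpolation=cv2.INTER_CUBIC)[:,:][:600*720//720+0])
E
```

```text
(no output)
```

View pics/c3.png

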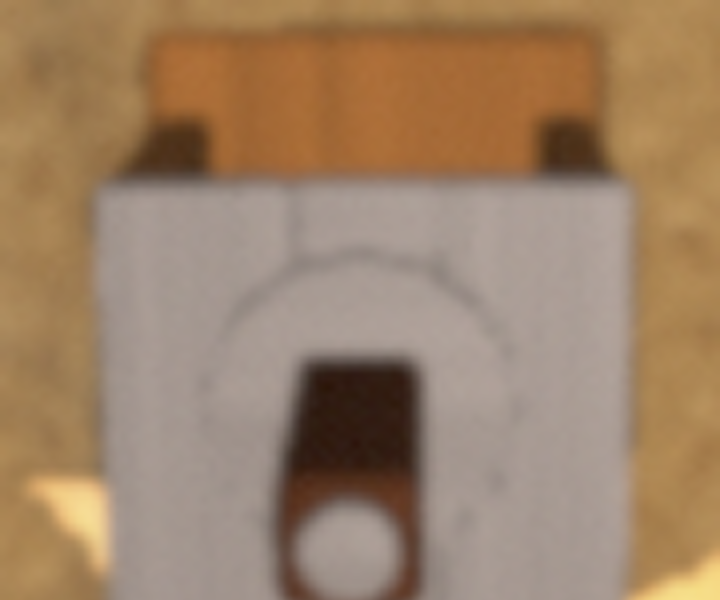

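```bash
python3 - <<'E'
from h import *
p,d,c=load('wrist2')
print('top',onz(c,313.75,208.1,.138,1),'guard front',onz(c,315.2,171.5,.082,1),'L',onz(c,270+207/8,140+390/8,.082,1),'R',onz(c,270+517/8,140+400/8,.082,1))
print('plate corners',onz(c,270+100/8,140+180/8,.08,1),onz(c,270+633/8,140+180/8,.08,1))
u,v=313,209
print(onz(c,270+102/8,140+590/8,.08,1))
E
```

```text
top [ 0.50238598 -0.35248471  0.138     ] guard front [ 0.52021542 -0.35181403  0.082     ] L [ 0.50335866 -0.33461714  0.082     ] R [ 0.50370489 -0.37037195  0.082     ]
plate corners [ 0.52707205 -0.32153627  0.08      ] [ 0.52961196 -0.38237889  0.08      ]
[ 0.47791756 -0.32243001  0.08      ]
```

```bash
python3 -m handwheel '[{"hand":1,"dx":0.4,"dy":0.46,"dz":-1,"wx":0,"wy":0,"wz":0},{"hand":1,"dx":0,"dy":0,"dz":-2.6,"wx":0,"wy":0,"wz":0},{"hand":1,"dx":0,"dy":0,"dz":-2.6,"wx":0,"wy":0,"wz":0},{"hand":0,"dx":0,"dy":0,"dz":-2.6,"wx":0,"wy":0,"wz":0},{"hand":-0.3,"dx":0,"dy":0,"dz":-1.3,"wx":0,"wy":0,"wz":0},{"hand":-0.5,"dx":0,"dy":0,"dz":0,"wx":0,"wy":0,"wz":0},{"hand":-0.5,"dx":0,"dy":0,"dz":0,"wx":0,"wy":0,"wz":0},{"hand":-0.5,"dx":0,"dy":0,"dz":0,"wx":0,"wy":0,"wz":0}]'
```

```text
time_s: 2.85
position: [0.5049, -0.3527, 0.1002]
tcp_rot: [[0.999, 0.044, 0.002], [0.044, -0.999, -0.002], [0.002, 0.002, -1.0]]
force: [0.3, -0.5, -0.7]
opening: 0.631
```

```bash
python3 -m handwheel '[{"hand":-0.5,"dx":-0.2,"dy":0,"dz":-0.3,"wx":0,"wy":0,"wz":0},{"hand":-0.5,"dx":0,"dy":0,"dz":0,"wx":0,"wy":0,"wz":0},{"hand":-1,"dx":0,"dy":0,"dz":0,"wx":0,"wy":0,"wz":0},{"hand":-1,"dx":0,"dy":0,"dz":0,"wx":0,"wy":0,"wz":0},{"hand":-1,"dx":0,"dy":0,"dz":0,"wx":0,"wy":0,"wz":0},{"hand":-1,"dx":0,"dy":0,"dz":0,"wx":0,"wy":0,"wz":0},{"hand":-1,"dx":0,"dy":0,"dz":0,"wx":0,"wy":0,"wz":0}]'
```

```text
time_s: 3.55
position: [0.5021, -0.3519, 0.0956]
tcp_rot: [[0.999, 0.044, 0.0], [0.044, -0.999, 0.0], [0.0, -0.0, -1.0]]
force: [0.2, 0.7, 1.7]
opening: 0.159
```

```bash
python3 -m handwheel '[{"hand":-1,"dx":0,"dy":0,"dz":0.8,"wx":0,"wy":0,"wz":0},{"hand":-1,"dx":0,"dy":0,"dz":2,"wx":0,"wy":0,"wz":0},{"hand":-1,"dx":0,"dy":0,"dz":3,"wx":0,"wy":0,"wz":0},{"hand":-1,"dx":0,"dy":0,"dz":3,"wx":0,"wy":0,"wz":0},{"hand":-1,"dx":0,"dy":0,"dz":1.7,"wx":0,"wy":0,"wz":0},{"hand":-1,"dx":-1.8,"dy":4,"dz":0,"wx":0,"wy":0,"wz":0},{"hand":-1,"dx":-1.8,"dy":4.6,"dz":0,"wx":0,"wy":0,"wz":0},{"hand":-1,"dx":-1.8,"dy":4.6,"dz":0,"wx":0,"wy":0,"wz":0},{"hand":-1,"dx":-1.8,"dy":4.6,"dz":0,"wx":0,"wy":0,"wz":0},{"hand":-1,"dx":0,"dy":3.4,"dz":0,"wx":0,"wy":0,"wz":0}]'
python3 - <<'E'
from h import *
p,d,c=cap('scene','scene3')
for i in range(2): p,d,c=cap('wrist','wrist3')
s=bot.read_state();print(s['position'],s['tcp_rot'],s['force'])
im=p[:,:,::-1]
cv2.imwrite('pics/c4.png',cv2.resize(im[90:240,220:420],(800,600),interpolation=cv2.INTER_CUBIC))
E
```

```text
time_s: 4.55
position: [0.4262, -0.1363, 0.2005]
tcp_rot: [[0.999, 0.044, -0.004], [0.044, -0.999, 0.003], [-0.004, -0.003, -1.0]]
force: [1.3, -0.4, -2.0]
opening: 0.155
[ 0.42934529 -0.13793841  0.20100416] [[ 9.98889530e-01  4.71132383e-02 -2.22837044e-04]
 [ 4.71132582e-02 -9.98889550e-01  8.46737527e-05]
 [-2.18600340e-04 -9.50783042e-05 -9.99999972e-01]] [ 0.67439981 -0.77956944 -1.02737169]
```

View pics/wrist3.png

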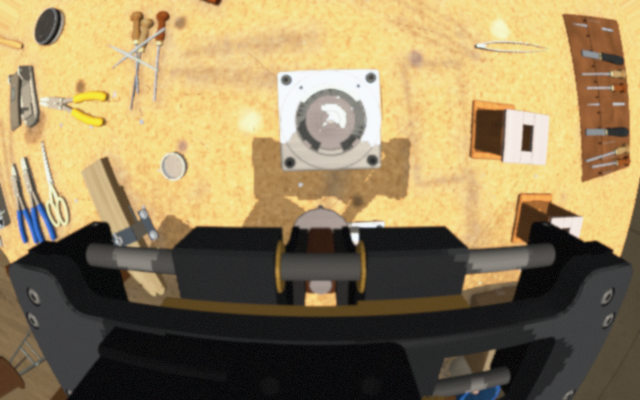

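View pics/c4.png

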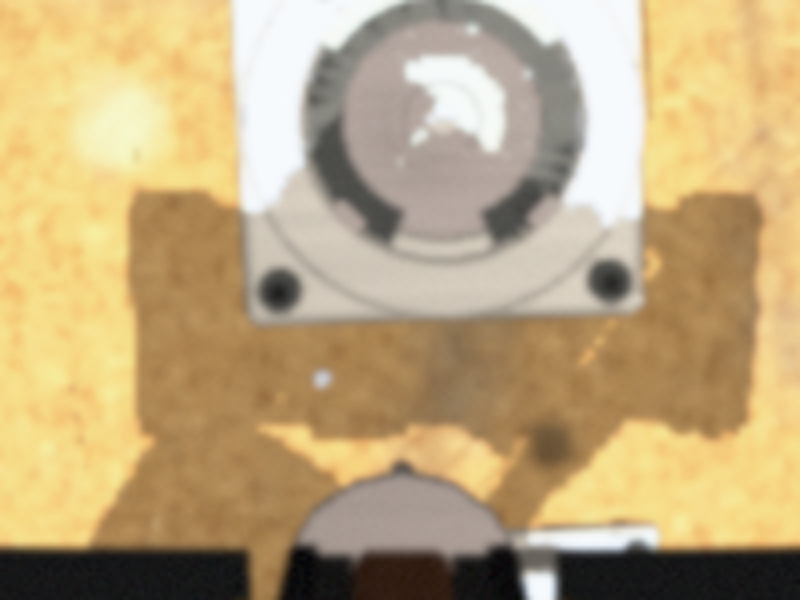

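View pics/scene3.png

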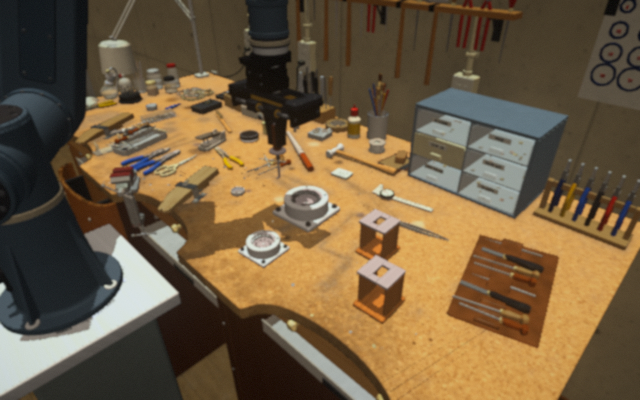

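```bash
python3 - <<'E'
from h import *
p,d,c=load('wrist3'); im=p[:,:,::-1]
cv2.imwrite('pics/c5.png',cv2.resize(im[84:160,285:380],(760,608),interpolation=cv2.INTER_CUBIC)[:600])
E
```

```text
(no output)
```

View pics/c5.png

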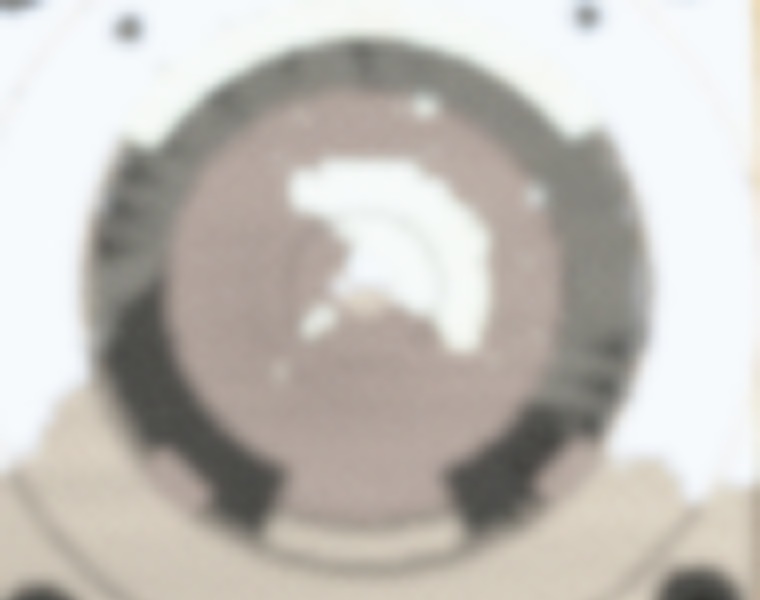

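```bash
python3 - <<'E'
from h import *
from scipy.optimize import least_squares
p,d,c=load('wrist3')
W=lambda x,y,z: onz(c,285+x/8-.4,84+y/8-.4,z,1)[:2]
inn=np.array([W(x,y,.042) for x,y in [(168,270),(563,265),(365,88),(198,385),(535,390),(285,475),(448,475)]])
f=least_squares(lambda q:np.hypot(*(inn-q[:2]).T)-q[2],[.494,-.143,.026]);print('ring inner',f.x,f.fun*1e3)
out=np.array([W(x,y,.045) for x,y in [(85,270),(650,275),(365,575),(100,370),(275,557)]])
g=least_squares(lambda q:np.hypot(*(out-q[:2]).T)-q[2],[.494,-.143,.035]);print('groove',g.x,g.fun*1e3)
for n,x,y in [('Lin',285,475),('Lout',262,528),('Rin',448,475),('Rout',468,540)]:
    w=W(x,y,.042);v=w-f.x[:2];print(n,w,np.hypot(*v),np.degrees(np.arctan2(v[1],v[0])))
for n,x,y in [('tL',180,478),('tR',570,468)]:
    w=W(x,y,.045);v=w-g.x[:2];print(n,w,np.hypot(*v),np.degrees(np.arctan2(v[1],v[0])))
# holes
print([ (onz(c,u,v,.01,1)[:2]) for u,v in [(289,162),(372,160),(286,79),(370,77)]])
# guard front edge and toe visible?
print(bot.read_state()['force'])
E
```

```text
ring inner [ 0.49655752 -0.14259935  0.02572213] [-0.07487157 -0.26869984  0.44890675 -0.7256233  -0.47803318  0.57807696
  0.52024418]
groove [ 0.49598623 -0.14287944  0.03604823] [ 0.29765326 -0.06043359  0.17977218 -0.34905332 -0.06793853]
Lin [ 0.47198061 -0.13323577] 0.026300208579397237 159.1436245730146
Lout [ 0.46492179 -0.13058473] 0.03384036550365068 159.20423516810555
Rin [ 0.47307146 -0.15430693] 0.02624237579459803 -153.50417165873753
Rout [ 0.46472111 -0.15739782] 0.035107717384887896 -155.06964475804986
tL [ 0.47123015 -0.11980541] 0.033841897378839095 137.01410103615984
tR [ 0.47513518 -0.16976835] 0.034026160551121135 -127.79184113704757
[array([ 0.44583449, -0.09833289]), array([ 0.45303153, -0.19402705]), array([ 0.54122133, -0.09128794]), array([ 0.54863333, -0.18576061])]
[ 0.67439981 -0.77956944 -1.02737169]
```

```bash
python3 - <<'E'
from h import *
p,d,c=load('scene3'); im=p[:,:,::-1]
cv2.imwrite('pics/c6.png',cv2.resize(im[90:200,240:320],(436,600),interpolation=cv2.INTER_CUBIC))
R=cv2.Rodrigues(c['rvec'])[0]
for z in (.2164,.1894,.1674,.1374,.1294,.1194): # centre, guard, chuck, toe 79, 87, 97
    for dx in (0,-.0085):
        q=cv2.projectPoints(np.array([[.4293+dx,-.1379,z]]),c['rvec'],c['tvec'],np.array([[c['fx'],0,c['cx']],[0,c['fy'],c['cy']],[0,0,1.]]),None)[0].ravel(); print(z,dx,q,(q-[240,90])*5.45)
p,d,c=load('wrist3')
print(onz(c,320.1,209.1,.1894,1))
E
```

```text
0.2164 0 [277.64856857 136.61010093] [205.1846987  254.02505007]
0.2164 -0.0085 [274.39880686 137.88137113] [187.47349737 260.95347265]
0.1894 0 [278.5443946  148.80247035] [210.06695059 320.47346338]
0.1894 -0.0085 [275.35707526 150.12410937] [192.69606017 327.67639607]
0.1674 0 [279.2515139  158.42650382] [213.92075078 372.92444584]
0.1674 -0.0085 [276.11333991 159.7860685 ] [196.81770251 380.33407332]
0.1374 0 [280.18438647 171.1230839 ] [219.00490628 442.12080727]
0.1374 -0.0085 [277.11085427 172.53020904] [202.25415578 449.78963926]
0.1294 0 [280.42726571 174.42871829] [220.3285981  460.13651468]
0.1294 -0.0085 [277.37052728 175.84776455] [203.66937365 467.87031677]
0.1194 0 [280.7274827  178.51473088] [221.9647807  482.40528329]
0.1194 -0.0085 [277.69148201 179.94824906] [205.41857693 490.21795737]
[ 0.4455237  -0.13489118  0.1894    ]
```

View pics/c6.png

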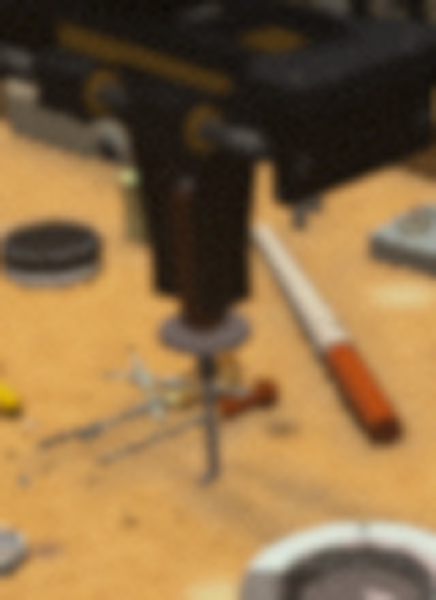

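```bash
python3 -m handwheel '[{"hand":-1,"dx":1.3,"dy":-0.3,"dz":-1,"wx":0,"wy":0,"wz":0.095},{"hand":-1,"dx":1.4,"dy":-0.3,"dz":-1.5,"wx":0,"wy":0,"wz":0.095},{"hand":-1,"dx":1.4,"dy":-0.3,"dz":-1.5,"wx":0,"wy":0,"wz":0.095},{"hand":-1,"dx":1.4,"dy":-0.3,"dz":-1.5,"wx":0,"wy":0,"wz":0.095},{"hand":-1,"dx":0,"dy":0,"dz":-1,"wx":0,"wy":0,"wz":0.095},{"hand":-1,"dx":0,"dy":0,"dz":0,"wx":0,"wy":0,"wz":0},{"hand":-1,"dx":0,"dy":0,"dz":0,"wx":0,"wy":0,"wz":0}]'
python3 - <<'E'
from h import *
p,d,c=cap('wrist','wrist4')
s=bot.read_state();print(s['position'],s['tcp_rot'],s['force'])
p2,d2,c2=cap('scene','scene4');
a=cv2.resize(p[160:320,240:400,::-1],(500,500),interpolation=cv2.INTER_CUBIC)
b=cv2.resize(p2[130:250,260:350,::-1],(300,400),interpolation=cv2.INTER_CUBIC)
b=np.vstack([b,np.zeros((100,300,3),np.uint8)])
cv2.imwrite('pics/c7.png',np.hstack([a,b]))
E
```

```text
time_s: 5.4
position: [0.4853, -0.1529, 0.1355]
tcp_rot: [[0.87, 0.493, 0.0], [0.493, -0.87, -0.0], [-0.0, 0.0, -1.0]]
force: [0.8, -0.2, -1.5]
opening: 0.157
[ 0.48540859 -0.15276783  0.1359032 ] [[ 8.69624956e-01  4.93712382e-01  7.21536011e-04]
 [ 4.93712784e-01 -8.69624846e-01 -5.59822003e-04]
 [ 3.51074588e-04  8.43066737e-04 -9.99999583e-01]] [ 0.01068098 -0.09219286 -1.53139575]
```

View pics/c7.png

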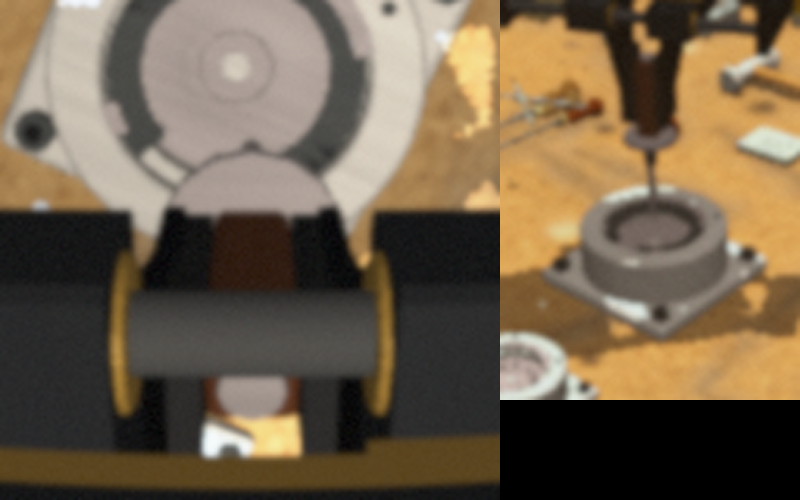

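View pics/wrist4.png

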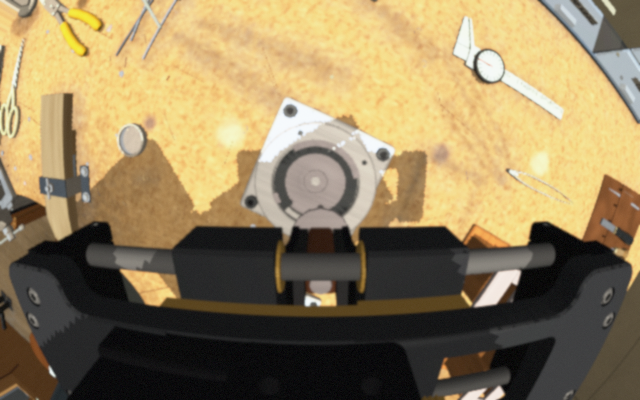

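```bash
python3 - <<'E'
from h import *
p,d,c=load('wrist4')
g=onz(c,240+252/3.125-.3,160+151/3.125-.3,.1243,1)
b=onz(c,240+236/3.125-.3,160+67/3.125-.3,.0305,1)
L=onz(c,240+166/3.125-.3,160+205/3.125-.3,.1243,1);Rr=onz(c,240+337/3.125-.3,160+205/3.125-.3,.1243,1)
u=np.array([.8696,.4937]);ax=g[:2]-.018*u
print(g,'axis',ax,'bearing c',b,'rel',ax-b[:2],(ax-b[:2])@u,(ax-b[:2])@[-u[1],u[0]],L,Rr)
p,d,c=load('wrist3')
b=onz(c,285+367/8-.4,84+290/8-.4,.0305,1);print(b)
E
```

```text
[ 0.50174204 -0.14467514  0.1243    ] axis [ 0.48608924 -0.15356174] bearing c [ 0.49677375 -0.14236875  0.0305    ] rel [-0.01068451 -0.011193  ] -0.014817232676554895 -0.004458490669457918 [ 0.48426298 -0.13570536  0.1243    ] [ 0.50036844 -0.16411749  0.1243    ]
[ 0.4964445  -0.14293701  0.0305    ]
```

```bash
python3 -m handwheel '[{"hand":-1,"dx":-0.1,"dy":0.35,"dz":-0.5,"wx":0,"wy":0,"wz":0},{"hand":-1,"dx":0,"dy":0,"dz":-0.6,"wx":0,"wy":0,"wz":0},{"hand":-1,"dx":0,"dy":0,"dz":-0.4,"wx":0,"wy":0,"wz":0},{"hand":-1,"dx":0,"dy":0,"dz":0,"wx":0,"wy":0,"wz":0},{"hand":-1,"dx":0,"dy":0,"dz":0,"wx":0,"wy":0,"wz":0}]'
```

```text
time_s: 6.0
position: [0.484, -0.1483, 0.1204]
tcp_rot: [[0.868, 0.496, -0.0], [0.496, -0.868, 0.0], [-0.0, -0.0, -1.0]]
force: [0.2, -0.4, -1.5]
opening: 0.159
```

Now feel downward, in small steps.

```bash
python3 -m handwheel '[{"hand":-1,"dx":0,"dy":0,"dz":-0.2,"wx":0,"wy":0,"wz":0},{"hand":-1,"dx":0,"dy":0,"dz":-0.2,"wx":0,"wy":0,"wz":0},{"hand":-1,"dx":0,"dy":0,"dz":-0.1,"wx":0,"wy":0,"wz":0},{"hand":-1,"dx":0,"dy":0,"dz":0,"wx":0,"wy":0,"wz":0}]'
python3 -m handwheel '[{"hand":-1,"dx":0,"dy":0,"dz":-0.1,"wx":0,"wy":0,"wz":0},{"hand":-1,"dx":0,"dy":0,"dz":-0.05,"wx":0,"wy":0,"wz":0},{"hand":-1,"dx":0,"dy":0,"dz":0,"wx":0,"wy":0,"wz":0}]'
```

```text
time_s: 6.4
position: [0.4839, -0.1483, 0.1154]
tcp_rot: [[0.868, 0.496, -0.0], [0.496, -0.868, 0.0], [-0.0, -0.0, -1.0]]
force: [-0.2, -0.1, -1.7]
opening: 0.16
time_s: 6.7
position: [0.484, -0.1484, 0.114]
tcp_rot: [[0.868, 0.496, -0.0], [0.496, -0.868, 0.0], [-0.0, -0.0, -1.0]]
force: [0.4, -0.1, -0.9]
opening: 0.16
```

```bash
for i in 1; do python3 -m handwheel '[{"hand":-1,"dx":0,"dy":0,"dz":-0.1,"wx":0,"wy":0,"wz":0},{"hand":-1,"dx":0,"dy":0,"dz":0,"wx":0,"wy":0,"wz":0}]'; done | egrep 'posi|force'
python3 -m handwheel '[{"hand":-1,"dx":0,"dy":0,"dz":-0.1,"wx":0,"wy":0,"wz":0},{"hand":-1,"dx":0,"dy":0,"dz":0,"wx":0,"wy":0,"wz":0}]'
```

```text
position: [0.484, -0.1484, 0.113]
force: [-0.0, 0.7, -1.4]
time_s: 7.1
position: [0.484, -0.1484, 0.1119]
tcp_rot: [[0.868, 0.496, -0.0], [0.496, -0.868, 0.0], [-0.0, -0.0, -1.0]]
force: [-0.1, 0.5, -1.9]
opening: 0.159
```

```bash
python3 -m handwheel '[{"hand":-1,"dx":0,"dy":0,"dz":-0.08,"wx":0,"wy":0,"wz":0},{"hand":-1,"dx":0,"dy":0,"dz":0,"wx":0,"wy":0,"wz":0}]'
```

```text
time_s: 7.3
position: [0.484, -0.1484, 0.1112]
tcp_rot: [[0.868, 0.496, -0.0], [0.496, -0.868, 0.0], [-0.0, -0.0, -1.0]]
force: [0.7, 0.6, -0.8]
opening: 0.153
```

```bash
python3 -m handwheel '[{"hand":-1,"dx":0,"dy":0,"dz":-0.06,"wx":0,"wy":0,"wz":0},{"hand":-1,"dx":0,"dy":0,"dz":0,"wx":0,"wy":0,"wz":0}]'
```

```text
time_s: 7.5
position: [0.484, -0.1484, 0.1106]
tcp_rot: [[0.868, 0.496, -0.0], [0.496, -0.868, 0.0], [-0.0, -0.0, -1.0]]
force: [0.5, 0.3, -1.8]
opening: 0.161
```

```bash
python3 -m handwheel '[{"hand":-1,"dx":0,"dy":0,"dz":-0.06,"wx":0,"wy":0,"wz":0},{"hand":-1,"dx":0,"dy":0,"dz":0,"wx":0,"wy":0,"wz":0}]'
```

```text
time_s: 7.7
position: [0.484, -0.1484, 0.11]
tcp_rot: [[0.868, 0.496, -0.0], [0.496, -0.868, 0.0], [-0.0, -0.0, -1.0]]
force: [0.7, -0.0, -2.0]
opening: 0.157
```

```bash
python3 -m handwheel '[{"hand":-1,"dx":0,"dy":0,"dz":-0.05,"wx":0,"wy":0,"wz":0},{"hand":-1,"dx":0,"dy":0,"dz":0,"wx":0,"wy":0,"wz":0}]'
```

```text
time_s: 7.9
position: [0.484, -0.1484, 0.1095]
tcp_rot: [[0.868, 0.496, -0.0], [0.496, -0.868, 0.0], [-0.0, -0.0, -1.0]]
force: [0.3, -0.1, -1.5]
opening: 0.157
```

```bash
python3 -m handwheel '[{"hand":-1,"dx":0,"dy":0,"dz":-0.06,"wx":0,"wy":0,"wz":0},{"hand":-1,"dx":0,"dy":0,"dz":0,"wx":0,"wy":0,"wz":0}]'
```

```text
time_s: 8.1
position: [0.484, -0.1484, 0.1089]
tcp_rot: [[0.868, 0.496, -0.0], [0.496, -0.868, 0.0], [-0.0, -0.0, -1.0]]
force: [0.3, 0.6, -1.0]
opening: 0.158
```

```bash
python3 -m handwheel '[{"hand":-1,"dx":0,"dy":0,"dz":-0.05,"wx":0,"wy":0,"wz":0},{"hand":-1,"dx":0,"dy":0,"dz":0,"wx":0,"wy":0,"wz":0}]'
```

```text
time_s: 8.3
position: [0.484, -0.1484, 0.1084]
tcp_rot: [[0.868, 0.496, -0.0], [0.496, -0.868, 0.0], [-0.0, -0.0, -1.0]]
force: [-0.3, 0.0, -0.2]
opening: 0.158
```

```bash
python3 -m handwheel '[{"hand":-1,"dx":0,"dy":0,"dz":-0.03,"wx":0,"wy":0,"wz":0},{"hand":-1,"dx":0,"dy":0,"dz":0,"wx":0,"wy":0,"wz":0}]'
```

```text
time_s: 8.5
position: [0.484, -0.1484, 0.1081]
tcp_rot: [[0.868, 0.496, -0.0], [0.496, -0.868, 0.0], [0.0, -0.0, -1.0]]
force: [0.0, -0.1, -1.6]
opening: 0.158
```

```bash
python3 -m handwheel '[{"hand":-1,"dx":0,"dy":0,"dz":-0.03,"wx":0,"wy":0,"wz":0},{"hand":-1,"dx":0,"dy":0,"dz":0,"wx":0,"wy":0,"wz":0}]'
```

```text
time_s: 8.7
position: [0.4841, -0.1484, 0.1079]
tcp_rot: [[0.868, 0.496, 0.0], [0.496, -0.868, -0.0], [0.0, 0.0, -1.0]]
force: [-0.8, 0.3, -1.2]
opening: 0.153
```

```bash
python3 -m handwheel '[{"hand":-1,"dx":0,"dy":0,"dz":-0.05,"wx":0,"wy":0,"wz":0},{"hand":-1,"dx":0,"dy":0,"dz":0,"wx":0,"wy":0,"wz":0}]'
```

```text
time_s: 8.9
position: [0.4841, -0.1484, 0.1077]
tcp_rot: [[0.868, 0.496, 0.0], [0.496, -0.868, -0.0], [0.0, 0.0, -1.0]]
force: [-0.6, 1.2, 2.7]
opening: 0.157
```

```bash
python3 -m handwheel '[{"hand":-1,"dx":0,"dy":0,"dz":-0.05,"wx":0,"wy":0,"wz":0},{"hand":-1,"dx":0,"dy":0,"dz":0,"wx":0,"wy":0,"wz":0}]'
```

```text
time_s: 9.1
position: [0.4842, -0.1485, 0.1076]
tcp_rot: [[0.868, 0.496, 0.001], [0.496, -0.868, -0.0], [0.0, 0.001, -1.0]]
force: [-1.0, 0.4, 6.4]
opening: 0.158
```

```bash
python3 -m handwheel '[{"hand":-1,"dx":0,"dy":0,"dz":-0.05,"wx":0,"wy":0,"wz":0},{"hand":-1,"dx":0,"dy":0,"dz":0,"wx":0,"wy":0,"wz":0}]'
```

```text
time_s: 9.3
position: [0.4843, -0.1485, 0.1075]
tcp_rot: [[0.868, 0.496, 0.001], [0.496, -0.868, -0.0], [0.0, 0.001, -1.0]]
force: [-0.7, 0.7, 9.9]
opening: 0.158
```

```bash
python3 -m handwheel '[{"hand":-1,"dx":0,"dy":0,"dz":0.15,"wx":0,"wy":0,"wz":0},{"hand":-1,"dx":0,"dy":0,"dz":0.15,"wx":0,"wy":0,"wz":0},{"hand":-1,"dx":0,"dy":0,"dz":0,"wx":0,"wy":0,"wz":0}]'; python3 -m handwheel '[{"hand":-1,"dx":-0.2,"dy":-0.11,"dz":0,"wx":0,"wy":0,"wz":0},{"hand":-1,"dx":-0.2,"dy":-0.11,"dz":0,"wx":0,"wy":0,"wz":0},{"hand":-1,"dx":0,"dy":0,"dz":0,"wx":0,"wy":0,"wz":0}]'
```

```text
time_s: 9.6
position: [0.4841, -0.1484, 0.1092]
tcp_rot: [[0.868, 0.496, 0.0], [0.496, -0.868, -0.0], [0.0, 0.0, -1.0]]
force: [0.3, -0.1, -2.6]
opening: 0.157
time_s: 9.9
position: [0.4795, -0.1506, 0.1091]
tcp_rot: [[0.869, 0.496, -0.001], [0.496, -0.869, 0.0], [-0.001, -0.001, -1.0]]
force: [0.8, -0.0, -1.9]
opening: 0.161
```

```bash
python3 -m handwheel '[{"hand":-1,"dx":-0.17,"dy":-0.1,"dz":0,"wx":0,"wy":0,"wz":0},{"hand":-1,"dx":-0.13,"dy":-0.08,"dz":0,"wx":0,"wy":0,"wz":0},{"hand":-1,"dx":0,"dy":0,"dz":0,"wx":0,"wy":0,"wz":0},{"hand":-1,"dx":0,"dy":0,"dz":0,"wx":0,"wy":0,"wz":0}]'
python3 - <<'E'
from h import *
p,d,c=cap('wrist','wrist5')
s=bot.read_state();print(s['position'],s['force'])
p2,d2,c2=cap('scene','scene5');
a=cv2.resize(p[160:260,240:400,::-1],(800,500),interpolation=cv2.INTER_CUBIC)
cv2.imwrite('pics/c8.png',a)
cv2.imwrite('pics/c9.png',cv2.resize(p2[160:240,265:345,::-1],(600,600),interpolation=cv2.INTER_CUBIC))
E
```

```text
time_s: 10.3
position: [0.4771, -0.1525, 0.1094]
tcp_rot: [[0.868, 0.496, 0.0], [0.496, -0.868, -0.0], [0.0, 0.0, -1.0]]
force: [-0.5, -0.7, -2.7]
opening: 0.155
[ 0.47713512 -0.15245594  0.10937818] [-0.14205415 -0.16437454 -2.14413562]
```

View pics/c8.png

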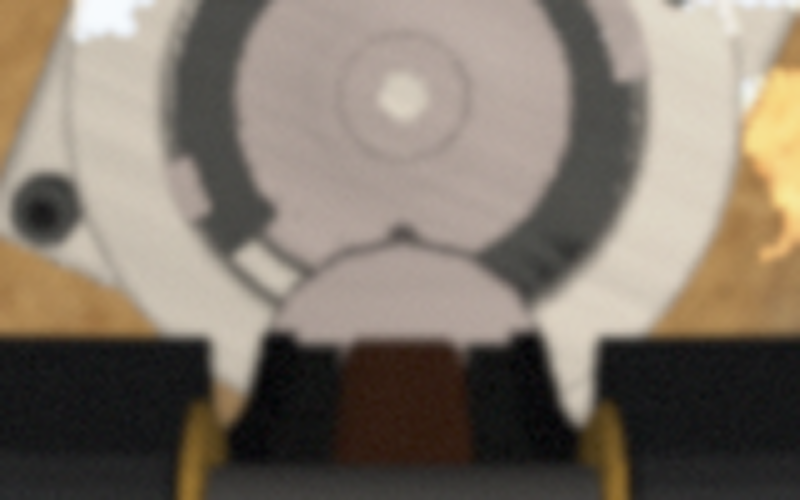

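View pics/c9.png

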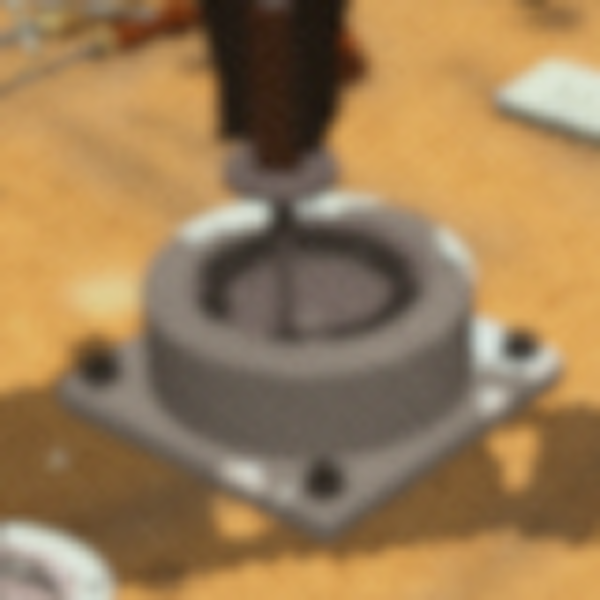

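```bash
python3 -m handwheel '[{"hand":-1,"dx":0.05,"dy":-0.09,"dz":0,"wx":0,"wy":0,"wz":0},{"hand":-1,"dx":0,"dy":0,"dz":0.1,"wx":0,"wy":0,"wz":0},{"hand":-1,"dx":0,"dy":0,"dz":0.1,"wx":0,"wy":0,"wz":0},{"hand":-1,"dx":0,"dy":0,"dz":0,"wx":0,"wy":0,"wz":0}]'
python3 -m handwheel '[{"hand":-1,"dx":0,"dy":0,"dz":0.1,"wx":0,"wy":0,"wz":0},{"hand":-1,"dx":0,"dy":0,"dz":0,"wx":0,"wy":0,"wz":0}]'
```

```text
time_s: 10.8
position: [0.4776, -0.1533, 0.1114]
tcp_rot: [[0.868, 0.496, 0.0], [0.496, -0.868, -0.0], [0.0, 0.0, -1.0]]
force: [0.2, 0.6, -2.6]
opening: 0.158
time_s: 11.0
position: [0.4774, -0.1533, 0.1121]
tcp_rot: [[0.868, 0.496, -0.0], [0.496, -0.868, 0.0], [-0.0, -0.0, -1.0]]
force: [0.1, -0.6, -4.5]
opening: 0.156
```

```bash
python3 -m handwheel '[{"hand":-1,"dx":0,"dy":0,"dz":0.1,"wx":0,"wy":0,"wz":0},{"hand":-1,"dx":0,"dy":0,"dz":0,"wx":0,"wy":0,"wz":0}]'
```

```text
time_s: 11.2
position: [0.4772, -0.1533, 0.1131]
tcp_rot: [[0.868, 0.496, -0.001], [0.496, -0.868, 0.0], [-0.001, -0.001, -1.0]]
force: [0.9, -1.5, -7.3]
opening: 0.157
```

Engaged: the pull builds as expected. Go on in millimetres.

```bash
python3 -m handwheel '[{"hand":-1,"dx":0,"dy":0,"dz":0.1,"wx":0,"wy":0,"wz":0},{"hand":-1,"dx":0,"dy":0,"dz":0,"wx":0,"wy":0,"wz":0}]'
```

```text
time_s: 11.4
position: [0.477, -0.1532, 0.1141]
tcp_rot: [[0.868, 0.496, -0.001], [0.496, -0.868, 0.0], [-0.001, -0.001, -1.0]]
force: [-0.8, -2.3, -9.2]
opening: 0.158
```

```bash
python3 -m handwheel '[{"hand":-1,"dx":0,"dy":0,"dz":0.1,"wx":0,"wy":0,"wz":0},{"hand":-1,"dx":0,"dy":0,"dz":0,"wx":0,"wy":0,"wz":0}]'
```

```text
time_s: 11.6
position: [0.4769, -0.1531, 0.1151]
tcp_rot: [[0.868, 0.496, -0.001], [0.496, -0.868, 0.001], [-0.001, -0.001, -1.0]]
force: [-0.7, -1.5, -9.4]
opening: 0.16
```

```bash
python3 -m handwheel '[{"hand":-1,"dx":0,"dy":0,"dz":0.1,"wx":0,"wy":0,"wz":0},{"hand":-1,"dx":0,"dy":0,"dz":0,"wx":0,"wy":0,"wz":0}]'
```

```text
time_s: 11.8
position: [0.4769, -0.153, 0.1161]
tcp_rot: [[0.868, 0.496, -0.002], [0.496, -0.868, 0.001], [-0.001, -0.001, -1.0]]
force: [-1.7, -1.8, -11.2]
opening: 0.157
```

```bash
python3 -m handwheel '[{"hand":-1,"dx":0,"dy":0,"dz":0.1,"wx":0,"wy":0,"wz":0},{"hand":-1,"dx":0,"dy":0,"dz":0,"wx":0,"wy":0,"wz":0}]'
```

```text
time_s: 12.0
position: [0.477, -0.153, 0.1172]
tcp_rot: [[0.868, 0.496, -0.001], [0.496, -0.868, 0.001], [-0.001, -0.001, -1.0]]
force: [-1.9, -2.1, -10.2]
opening: 0.159
```

```bash
python3 -m handwheel '[{"hand":-1,"dx":0,"dy":0,"dz":0.1,"wx":0,"wy":0,"wz":0},{"hand":-1,"dx":0,"dy":0,"dz":0,"wx":0,"wy":0,"wz":0}]'
```

```text
time_s: 12.2
position: [0.4789, -0.1536, 0.1194]
tcp_rot: [[0.869, 0.495, 0.003], [0.495, -0.869, -0.001], [0.002, 0.002, -1.0]]
force: [-0.7, -0.3, -1.9]
opening: 0.159
```

```bash
python3 -m handwheel '[{"hand":-1,"dx":0,"dy":0,"dz":0.1,"wx":0,"wy":0,"wz":0},{"hand":-1,"dx":0,"dy":0,"dz":0,"wx":0,"wy":0,"wz":0}]'
```

```text
time_s: 12.4
position: [0.4786, -0.1536, 0.12]
tcp_rot: [[0.869, 0.496, 0.003], [0.496, -0.869, -0.001], [0.002, 0.002, -1.0]]
force: [0.3, 0.5, -4.8]
opening: 0.159
```

```bash
python3 - <<'E'
from h import *
p,d,c=cap('wrist','wrist6')
s=bot.read_state();print(s['position'],s['force'])
a=cv2.resize(p[160:260,240:400,::-1],(800,500),interpolation=cv2.INTER_CUBIC)
cv2.imwrite('pics/c10.png',a)
E
```

```text
[ 0.4786187  -0.15360486  0.11995727] [ 0.80720116  0.54390062 -4.78071455]
```

View pics/c10.png

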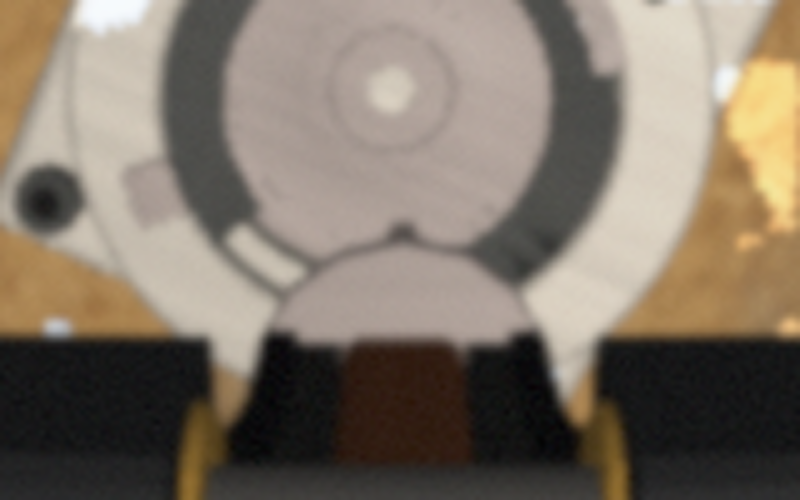

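```bash
python3 -m handwheel '[{"hand":-1,"dx":0,"dy":0,"dz":0.05,"wx":0,"wy":0,"wz":0},{"hand":-1,"dx":0,"dy":0,"dz":0,"wx":0,"wy":0,"wz":0}]'
```

```text
time_s: 12.65
position: [0.4785, -0.1536, 0.1201]
tcp_rot: [[0.869, 0.496, 0.002], [0.496, -0.869, -0.001], [0.001, 0.002, -1.0]]
force: [1.4, 0.3, -5.2]
opening: 0.158
```

```bash
python3 -m handwheel '[{"hand":-1,"dx":0,"dy":0,"dz":0.05,"wx":0,"wy":0,"wz":0},{"hand":-1,"dx":0,"dy":0,"dz":0,"wx":0,"wy":0,"wz":0}]'
```

```text
time_s: 12.85
position: [0.4783, -0.1536, 0.1204]
tcp_rot: [[0.869, 0.496, 0.002], [0.496, -0.869, -0.001], [0.001, 0.001, -1.0]]
force: [2.3, 1.4, -6.5]
opening: 0.159
```

```bash
python3 -m handwheel '[{"hand":-1,"dx":0,"dy":0,"dz":0.05,"wx":0,"wy":0,"wz":0},{"hand":-1,"dx":0,"dy":0,"dz":0,"wx":0,"wy":0,"wz":0}]'
python3 - <<'E'
from h import *
p,d,c=cap('wrist','wrist7')
a=cv2.resize(p[160:260,240:400,::-1],(800,500),interpolation=cv2.INTER_CUBIC)
cv2.imwrite('pics/c11.png',a)
E
```

```text
time_s: 13.05
position: [0.478, -0.1535, 0.1209]
tcp_rot: [[0.868, 0.496, 0.001], [0.496, -0.868, -0.0], [0.001, 0.001, -1.0]]
force: [2.4, 0.7, -6.7]
opening: 0.161
```

View pics/c11.png

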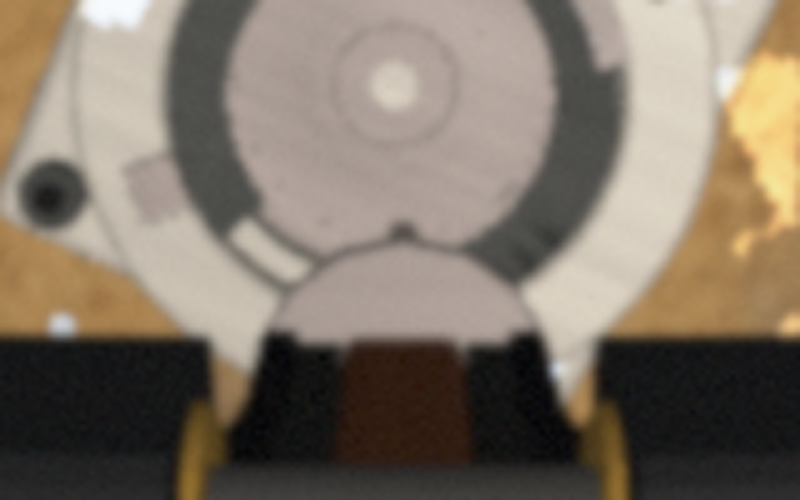

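```bash
python3 -m handwheel '[{"hand":-1,"dx":0,"dy":0,"dz":0.05,"wx":0,"wy":0,"wz":0},{"hand":-1,"dx":0,"dy":0,"dz":0,"wx":0,"wy":0,"wz":0}]'
```

```text
time_s: 13.3
position: [0.4778, -0.1534, 0.1214]
tcp_rot: [[0.868, 0.496, 0.001], [0.496, -0.868, -0.0], [0.0, 0.001, -1.0]]
force: [4.1, 0.1, -7.2]
opening: 0.159
```

```bash
python3 -m handwheel '[{"hand":-1,"dx":0,"dy":0,"dz":0.05,"wx":0,"wy":0,"wz":0},{"hand":-1,"dx":0,"dy":0,"dz":0,"wx":0,"wy":0,"wz":0}]'
python3 - <<'E'
from h import *
p,d,c=cap('wrist','wrist8')
a=cv2.resize(p[160:260,240:400,::-1],(800,500),interpolation=cv2.INTER_CUBIC)
cv2.imwrite('pics/c12.png',a)
E
```

```text
time_s: 13.5
position: [0.4778, -0.1534, 0.1219]
tcp_rot: [[0.868, 0.496, 0.001], [0.496, -0.868, -0.0], [0.0, 0.001, -1.0]]
force: [4.6, 0.1, -8.6]
opening: 0.162
```

View pics/c12.png

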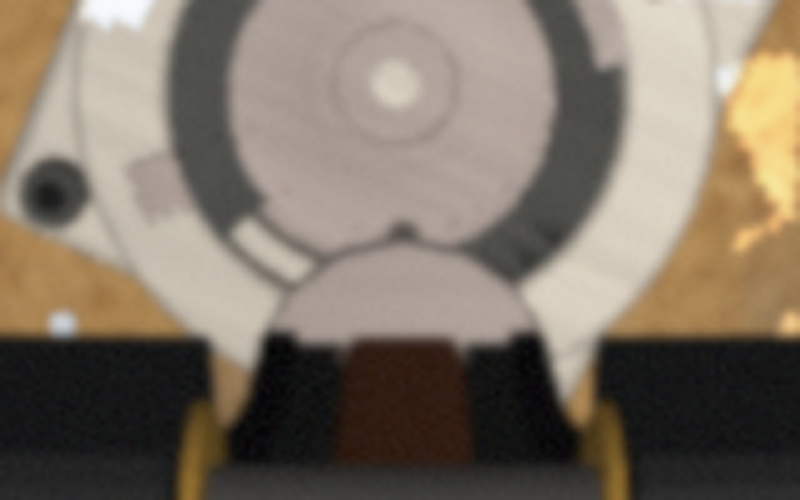

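```bash
python3 - <<'E'
from h import *
for tag in ('wrist5','wrist6','wrist8'):
    p,d,c=load(tag)
    def h(x,y):
        u,v=240+x/5,160+y/5; ui,vi=int(round(u)),int(round(v))
        z=np.median(d[vi-1:vi+2,ui-1:ui+2]); o,r=ray(c,ui,vi,True); r=r/r[2]if 0 else r
        # depth along optical axis: r camera z comp = cos(theta)
        x_=(ui-c['cx'])/c['fx'];y_=(vi-c['cy'])/c['fy'];ct=np.cos(np.hypot(x_,y_))
        return np.round((o+r*z/ct)*1000,1)
    for n,q in dict(Lend=(235,195),Lend2=(225,170),Lside=(195,90),R=(525,245),R2=(560,210),Rside=(590,120),bear=(395,85),boss=(110,120),bossR=(680,150),tongL=(152,190)).items(): print(tag,n,h(*q))
E
```

```text
wrist5 Lend [ 472.7 -126.6   42.7]
wrist5 Lend2 [ 475.3 -123.4   42.1]
wrist5 Lside [ 484.  -113.5   42.1]
wrist5 R [ 487.7 -169.6   41.8]
wrist5 R2 [ 495.4 -171.2   42.7]
wrist5 Rside [ 509.8 -167.9   42.7]
wrist5 bear [ 497.7 -140.6   30.2]
wrist5 boss [ 474.3 -104.3   45.3]
wrist5 bossR [ 513.1 -181.7   45.4]
wrist5 tongL [ 467.8 -114.7   45.9]
wrist6 Lend [ 473.8 -127.9   50.8]
wrist6 Lend2 [ 476.5 -124.6   50.5]
wrist6 Lside [ 484.8 -114.6   48.5]
wrist6 R [ 488.7 -171.6   48.9]
wrist6 R2 [ 496.2 -173.7   48. ]
wrist6 Rside [ 510.7 -170.7   45.9]
wrist6 bear [ 497.7 -142.8   29.9]
wrist6 boss [ 473.  -104.8   44.9]
wrist6 bossR [ 513.7 -185.9   45.3]
wrist6 tongL [ 467.4 -115.8   49.4]
wrist8 Lend [ 472.8 -127.7   52.6]
wrist8 Lend2 [ 475.4 -124.4   51.9]
wrist8 Lside [ 483.9 -114.3   50.3]
wrist8 R [ 487.7 -171.4   50.5]
wrist8 R2 [ 495.2 -173.5   49.6]
wrist8 Rside [ 509.5 -170.9   45.8]
wrist8 bear [ 496.4 -142.8   29.8]
wrist8 boss [ 471.5 -104.5   44.7]
wrist8 bossR [ 512.6 -186.2   45.4]
wrist8 tongL [ 466.  -115.6   49.8]
```

```bash
cat >> h.py <<'E'
def cloud(tag):
    p,d,c=load(tag); vv,uu=np.mgrid[60:225,220:420]
    x=(uu-c['cx'])/c['fx'];y=(vv-c['cy'])/c['fy'];r=np.hypot(x,y);s=np.sinc(r/np.pi)
    q=np.stack([x*s,y*s,np.cos(r)],-1); q=q*(d[60:225,220:420]/np.cos(r))[...,None]
    R=cv2.Rodrigues(c['rvec'])[0]; w=(q-c['tvec'])@R
    return w*1000,p[60:225,220:420].astype(int)
def ringplane(tag,C=(496.7,-142.5)):
    w,p=cloud(tag); X=w[...,0]-C[0];Y=w[...,1]-C[1];rr=np.hypot(X,Y);Z=w[...,2]
    m=(rr>27)&(rr<34)&(p.max(2)<110)&(p.max(2)>45)&(Z>38)&(Z<60)
    A=np.c_[X[m],Y[m],np.ones(m.sum())]; z=Z[m]
    for _ in range(4):
        k,*_r=np.linalg.lstsq(A,z,rcond=None); e=z-A@k; g=abs(e)<1.5; A=A[g];z=z[g]
    out={}
    for n,a in (('endL',160.4),('endR',204.4),('tongL',138.4),('tongR',230.5),('back',4.)):
        out[n]=round(float(k[0]*30*np.cos(np.radians(a))+k[1]*30*np.sin(np.radians(a))+k[2]),1)
    return out,len(z),round(float(e.std()),2)
E
python3 - <<'E'
from h import *
for t in('wrist4','wrist5','wrist6','wrist7','wrist8'): print(t,ringplane(t))
E
```

```text
wrist4 ({'endL': 42.3, 'endR': 42.3, 'tongL': 42.3, 'tongR': 42.3, 'back': 42.3}, 1144, 0.64)
wrist5 ({'endL': 42.3, 'endR': 42.3, 'tongL': 42.3, 'tongR': 42.3, 'back': 42.3}, 1466, 0.6)
wrist6 ({'endL': 51.6, 'endR': 51.8, 'tongL': 50.6, 'tongR': 50.7, 'back': 42.8}, 1368, 0.62)
wrist7 ({'endL': 52.3, 'endR': 52.6, 'tongL': 51.2, 'tongR': 51.4, 'back': 42.9}, 1367, 0.62)
wrist8 ({'endL': 53.4, 'endR': 53.7, 'tongL': 52.1, 'tongR': 52.4, 'back': 42.8}, 1367, 0.63)
```

```bash
python3 - <<'E'
from h import *
for t in('wrist3','wrist5','wrist6','wrist7','wrist8'):
  w,p=cloud(t); X=w[...,0]-496.7;Y=w[...,1]+142.5;r=np.hypot(X,Y);a=np.degrees(np.arctan2(Y,X))%360
  for ang in (138.4,230.5):
    print(t,ang,[(R,round(float(np.median(w[...,2][m])),1) if m.sum()>1 else None) for R in range(24,50,1) for m in [(abs(r-R)<.7)&(abs(a-ang)<5)]])
E
```

```text
wrist3 138.4 [(24, 30.4), (25, 30.3), (26, 30.5), (27, 42.2), (28, 42.8), (29, 42.1), (30, 42.2), (31, 41.6), (32, 41.6), (33, 45.1), (34, 44.7), (35, 45.3), (36, 44.9), (37, 45.1), (38, 45.7), (39, 44.6), (40, 44.8), (41, 45.5), (42, 45.5), (43, 45.5), (44, 45.5), (45, 45.2), (46, 45.6), (47, 45.4), (48, 45.5), (49, 45.7)]
wrist3 230.5 [(24, 30.5), (25, 30.9), (26, 42.1), (27, 42.2), (28, 42.1), (29, 42.5), (30, 42.6), (31, 42.3), (32, 44.4), (33, 44.7), (34, 44.9), (35, 44.9), (36, 44.9), (37, 45.3), (38, 45.5), (39, 45.3), (40, 45.5), (41, 45.2), (42, 45.3), (43, 44.8), (44, 45.3), (45, 45.3), (46, 45.4), (47, 45.4), (48, 45.5), (49, 45.5)]
wrist5 138.4 [(24, 30.5), (25, 30.5), (26, 30.6), (27, 38.7), (28, 41.9), (29, 42.2), (30, 42.3), (31, 42.5), (32, 42.8), (33, 45.1), (34, 45.5), (35, 45.4), (36, 44.9), (37, 45.4), (38, 45.3), (39, 45.7), (40, 45.6), (41, 45.2), (42, 45.0), (43, 45.3), (44, 45.4), (45, 45.4), (46, 45.1), (47, 45.3), (48, 45.0), (49, 45.2)]
wrist5 230.5 [(24, 30.6), (25, 30.8), (26, 30.5), (27, 30.4), (28, None), (29, None), (30, None), (31, None), (32, None), 
[... 1459 characters left out ...]
 (46, None), (47, None), (48, None), (49, None)]
wrist8 138.4 [(24, 29.8), (25, 30.7), (26, 49.1), (27, 50.8), (28, 51.2), (29, 51.8), (30, 52.2), (31, 52.2), (32, 52.1), (33, 52.7), (34, 52.7), (35, 51.4), (36, 49.9), (37, 49.5), (38, 50.0), (39, 50.0), (40, 50.0), (41, 49.9), (42, 49.9), (43, 49.9), (44, 49.7), (45, 45.1), (46, 45.2), (47, 45.3), (48, 45.3), (49, 45.3)]
wrist8 230.5 [(24, 30.5), (25, 30.2), (26, 30.6), (27, 30.7), (28, 30.7), (29, 30.9), (30, None), (31, None), (32, None), (33, None), (34, None), (35, None), (36, None), (37, None), (38, None), (39, None), (40, None), (41, None), (42, None), (43, None), (44, None), (45, None), (46, None), (47, None), (48, None), (49, None)]
```

```bash
python3 -m handwheel '[{"hand":-1,"dx":0.06,"dy":-0.06,"dz":0,"wx":0,"wy":0,"wz":0},{"hand":-1,"dx":0.05,"dy":-0.06,"dz":0,"wx":0,"wy":0,"wz":0},{"hand":-1,"dx":0,"dy":0,"dz":0,"wx":0,"wy":0,"wz":0}]'
python3 - <<'E'
from h import *
p,d,c=cap('wrist','wrist9'); print(ringplane('wrist9'))
t='wrist9'
w,p=cloud(t); X=w[...,0]-496.7;Y=w[...,1]+142.5;r=np.hypot(X,Y);a=np.degrees(np.arctan2(Y,X))%360
for ang in (138.4,): print(t,ang,[(R,round(float(np.median(w[...,2][m])),1) if m.sum()>1 else None) for R in range(33,50,1) for m in [(abs(r-R)<.7)&(abs(a-ang)<5)]])
E
```

```text
time_s: 13.85
position: [0.4781, -0.1539, 0.1217]
tcp_rot: [[0.869, 0.496, -0.001], [0.496, -0.869, 0.001], [-0.0, -0.002, -1.0]]
force: [2.1, 2.5, -8.3]
opening: 0.159
({'endL': 53.1, 'endR': 53.4, 'tongL': 51.9, 'tongR': 52.2, 'back': 42.9}, 1363, 0.63)
wrist9 138.4 [(33, 52.1), (34, 52.4), (35, 51.0), (36, 49.9), (37, 49.6), (38, 49.4), (39, 49.8), (40, 50.1), (41, 49.9), (42, 49.5), (43, 49.4), (44, 48.9), (45, 45.6), (46, 45.2), (47, 45.0), (48, 45.1), (49, 45.2)]
```

```bash
python3 - <<'E'
from h import *
from scipy.optimize import least_squares
for t in('wrist4','wrist5','wrist6','wrist8','wrist9'):
    w,p=cloud(t); X=w[...,0]-496.7;Y=w[...,1]+142.5;Z=w[...,2];r=np.hypot(X,Y);a=np.degrees(np.arctan2(Y,X))%360
    m=(r<38)&(p.max(2)<120)&(Z>40.)&(Z<58)&(r>22)
    A=np.c_[X[m],Y[m],np.ones(m.sum())];k=np.linalg.lstsq(A,Z[m],rcond=None)[0]
    E=np.array([k[0],k[1]]);
    # rim points in both edges
    I=[];O=[]
    for b in np.arange(0,360,6):
        s=m&(abs((a-b+180)%360-180)<3)
        if s.sum()>12 and not(200<b<275): 
            I.append((X[s][np.argsort(r[s])[1]],Y[s][np.argsort(r[s])[1]]))
            if b<128 and b>75 or 148<b<158 or b>280: O.append((X[s][np.argsort(r[s])[-2]],Y[s][np.argsort(r[s])[-2]]))
    for n,P in(('in',I),('out',O)):
        P=np.array(P);f=least_squares(lambda q:np.hypot(*(P-q[:2]).T)-q[2],[0,0,26],loss='soft_l1',f_scale=.5)
        print(t,n,len(P),f.x.round(2),abs(f.fun).mean().round(2))
E
```

```text
wrist4 in 41 [ 0.49  0.46 26.3 ] 0.18
wrist4 out 24 [-3.02 -0.27 34.71] 0.78
wrist5 in 41 [ 0.62  0.53 26.18] 0.15
wrist5 out 24 [-3.05 -0.4  34.98] 0.88
wrist6 in 41 [ 1.17  1.3  26.09] 0.18
wrist6 out 24 [-1.87  0.86 34.24] 1.36
wrist8 in 41 [ 1.14  1.21 26.06] 0.19
wrist8 out 24 [-1.18  1.29 33.76] 1.23
wrist9 in 41 [ 1.09  1.17 26.07] 0.19
wrist9 out 24 [-2.77  0.31 34.69] 1.32
```

```bash
python3 -m handwheel '[{"hand":-1,"dx":0.03,"dy":-0.08,"dz":0.04,"wx":0,"wy":0,"wz":0},{"hand":-1,"dx":0.03,"dy":-0.07,"dz":0.04,"wx":0,"wy":0,"wz":0},{"hand":-1,"dx":0,"dy":0,"dz":0,"wx":0,"wy":0,"wz":0}]'
cat > chk.py <<'E'
from h import *
import sys
t=sys.argv[1]
p,d,c=cap('wrist',t); print(ringplane(t))
w,p=cloud(t); X=w[...,0]-496.7;Y=w[...,1]+142.5;r=np.hypot(X,Y);a=np.degrees(np.arctan2(Y,X))%360
for ang in (138.4,230.5): print(t,ang,[(R,round(float(np.median(w[...,2][m])),1) if m.sum()>1 else None) for R in range(30,47,1) for m in [(abs(r-R)<.7)&(abs(a-ang)<5)]])
E
python3 chk.py wrist10
```

```text
time_s: 14.2
position: [0.4783, -0.155, 0.1223]
tcp_rot: [[0.869, 0.495, -0.002], [0.495, -0.869, 0.002], [-0.001, -0.003, -1.0]]
force: [2.4, 4.2, -8.8]
opening: 0.16
({'endL': 53.8, 'endR': 54.0, 'tongL': 52.5, 'tongR': 52.6, 'back': 42.9}, 1366, 0.64)
wrist10 138.4 [(30, 52.8), (31, 52.6), (32, 53.1), (33, 53.1), (34, 53.0), (35, 50.3), (36, 49.5), (37, 49.2), (38, 49.4), (39, 49.5), (40, 49.5), (41, 49.3), (42, 49.5), (43, 49.4), (44, 46.5), (45, 45.1), (46, 44.9)]
wrist10 230.5 [(30, 30.9), (31, None), (32, None), (33, None), (34, None), (35, None), (36, None), (37, None), (38, None), (39, None), (40, None), (41, None), (42, None), (43, None), (44, None), (45, None), (46, None)]
```

```bash
python3 -m handwheel '[{"hand":-1,"dx":0.04,"dy":-0.1,"dz":0.03,"wx":0,"wy":0,"wz":0},{"hand":-1,"dx":0.02,"dy":-0.05,"dz":0.03,"wx":0,"wy":0,"wz":0},{"hand":-1,"dx":0,"dy":0,"dz":0,"wx":0,"wy":0,"wz":0}]'
python3 chk.py wrist11
```

```text
time_s: 14.55
position: [0.4784, -0.156, 0.1227]
tcp_rot: [[0.869, 0.495, -0.003], [0.495, -0.869, 0.003], [-0.001, -0.004, -1.0]]
force: [2.3, 5.4, -9.3]
opening: 0.159
({'endL': 54.4, 'endR': 54.7, 'tongL': 53.0, 'tongR': 53.2, 'back': 42.9}, 1364, 0.63)
wrist11 138.4 [(30, 53.2), (31, 53.0), (32, 53.3), (33, 53.3), (34, 53.4), (35, None), (36, 45.1), (37, 45.2), (38, 45.4), (39, 45.1), (40, 45.2), (41, 45.0), (42, 45.2), (43, 45.4), (44, 45.3), (45, 45.1), (46, 45.1)]
wrist11 230.5 [(30, 30.9), (31, None), (32, None), (33, None), (34, None), (35, None), (36, None), (37, None), (38, None), (39, None), (40, None), (41, None), (42, None), (43, None), (44, None), (45, None), (46, None)]
```

```bash
cat > sc.py <<'E'
from h import *
import sys
t=sys.argv[1]
p,d,c=cap('scene',t)
vv,uu=np.mgrid[140:260,240:370]
q=np.stack([(uu-c['cx'])/c['fx'],(vv-c['cy'])/c['fy'],np.ones(uu.shape)],-1)*d[140:260,240:370][...,None]
w=((q-c['tvec'])@cv2.Rodrigues(c['rvec'])[0])*1000
X=w[...,0]-496.7;Y=w[...,1]+142.5;r=np.hypot(X,Y);a=np.degrees(np.arctan2(Y,X))%360
for ang in (138.4,205,215,230.5,245,260): print(ang,[(R,round(float(np.median(w[...,2][m])),1) if m.sum()>0 else None) for R in range(28,50,2) for m in [(abs(r-R)<1.3)&(abs(a-ang)<4)&(w[...,2]<70)]])
cv2.imwrite(f'pics/{t}c.png',cv2.resize(p[165:235,265:345,::-1],(800,700),interpolation=cv2.INTER_CUBIC)[:600])
E
python3 sc.py scene11
```

```text
138.4 [(28, 41.9), (30, 32.2), (32, 42.3), (34, 53.0), (36, 37.8), (38, 42.4), (40, 47.1), (42, 45.8), (44, 45.7), (46, 46.2), (48, 45.8)]
205 [(28, 55.3), (30, None), (32, 55.5), (34, 55.3), (36, 52.7), (38, 45.0), (40, 45.5), (42, 45.6), (44, 45.4), (46, 46.8), (48, 45.9)]
215 [(28, 58.4), (30, 55.1), (32, 55.1), (34, 54.8), (36, 55.2), (38, 46.2), (40, None), (42, 46.2), (44, 45.0), (46, 46.2), (48, 45.2)]
230.5 [(28, 53.4), (30, 52.4), (32, None), (34, 51.5), (36, 47.4), (38, 45.9), (40, None), (42, 46.6), (44, None), (46, 46.0), (48, 40.3)]
245 [(28, None), (30, None), (32, 51.5), (34, 49.9), (36, 52.0), (38, 45.0), (40, 45.2), (42, 44.6), (44, 45.6), (46, 44.8), (48, 32.2)]
260 [(28, None), (30, 51.5), (32, 50.3), (34, 49.3), (36, 44.0), (38, 45.0), (40, None), (42, 46.0), (44, 45.6), (46, 45.5), (48, 34.5)]
```

View pics/scene11c.png

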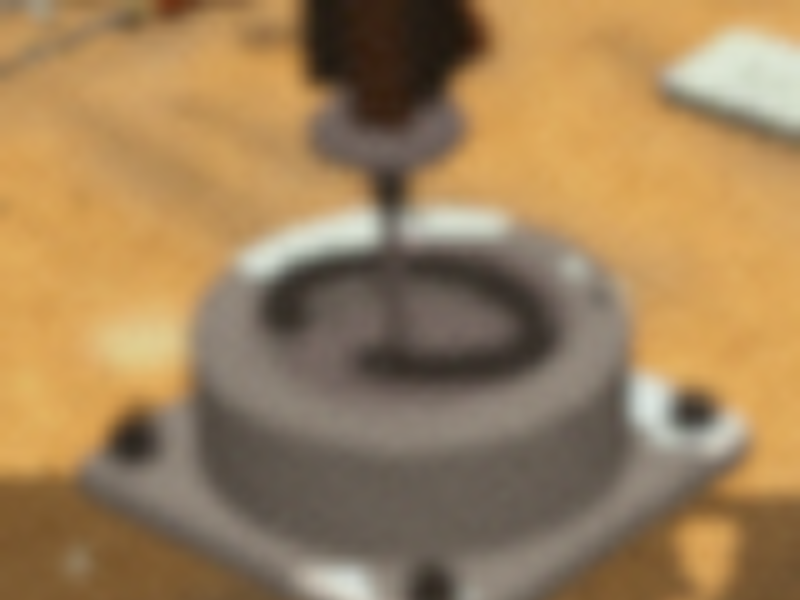

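```bash
python3 -m handwheel '[{"hand":-1,"dx":0,"dy":0.06,"dz":-0.15,"wx":0,"wy":0,"wz":0},{"hand":-1,"dx":0,"dy":0.06,"dz":-0.2,"wx":0,"wy":0,"wz":0},{"hand":-1,"dx":0,"dy":0.06,"dz":-0.2,"wx":0,"wy":0,"wz":0},{"hand":-1,"dx":0,"dy":0.02,"dz":-0.15,"wx":0,"wy":0,"wz":0},{"hand":-1,"dx":0,"dy":0,"dz":0,"wx":0,"wy":0,"wz":0}]'
python3 chk.py wrist12; python3 sc.py scene12
```

```text
time_s: 15.15
position: [0.4805, -0.1566, 0.1167]
tcp_rot: [[0.868, 0.496, 0.001], [0.496, -0.868, -0.002], [0.0, 0.002, -1.0]]
force: [0.4, -0.1, -0.7]
opening: 0.157
({'endL': 50.5, 'endR': 50.6, 'tongL': 49.6, 'tongR': 49.6, 'back': 42.9}, 1389, 0.6)
wrist12 138.4 [(30, 49.4), (31, 49.7), (32, 50.0), (33, 49.9), (34, 50.0), (35, 50.4), (36, 45.7), (37, 45.2), (38, 45.2), (39, 45.3), (40, 45.6), (41, 45.4), (42, 45.3), (43, 45.6), (44, 45.8), (45, 45.8), (46, 45.3)]
wrist12 230.5 [(30, None), (31, None), (32, None), (33, None), (34, None), (35, None), (36, None), (37, None), (38, None), (39, None), (40, None), (41, None), (42, None), (43, None), (44, None), (45, None), (46, None)]
138.4 [(28, None), (30, 41.5), (32, 41.6), (34, 49.9), (36, 43.8), (38, 46.0), (40, 47.6), (42, 46.0), (44, 46.2), (46, 45.3), (48, 45.3)]
205 [(28, 50.3), (30, 50.9), (32, None), (34, 51.4), (36, 49.4), (38, None), (40, 46.3), (42, 45.0), (44, 46.1), (46, None), (48, 46.3)]
215 [(28, 50.5), (30, 50.0), (32, 50.0), (34, 48.9), (36, None), (38, 45.7), (40, None), (42, 46.1), (44, 45.0), (46, 44.1), (48, 34.4)]
230.5 [(28, None), (30, None), (32, 48.3), (34, 46.3), (36, 47.3), (38, 47.0), (40, 47.0), (42, 46.0), (44, 45.1), (46, None), (48, 45.4)]
245 [(28, 49.4), (30, 48.6), (32, 48.6), (34, 48.2), (36, 48.2), (38, 45.0), (40, 45.5), (42, None), (44, 46.3), (46, 46.2), (48, 38.4)]
260 [(28, 47.1), (30, 45.9), (32, 45.2), (34, 44.9), (36, 44.9), (38, 45.9), (40, 46.4), (42, 46.0), (44, 45.1), (46, None), (48, 37.3)]
```

```bash
python3 -m handwheel '[{"hand":-1,"dx":0.25,"dy":0.15,"dz":-0.03,"wx":0,"wy":0,"wz":0},{"hand":-1,"dx":0.3,"dy":0.2,"dz":0,"wx":0,"wy":0,"wz":0},{"hand":-1,"dx":0.3,"dy":0.2,"dz":0,"wx":0,"wy":0,"wz":0},{"hand":-1,"dx":0.15,"dy":0.1,"dz":0,"wx":0,"wy":0,"wz":0},{"hand":-1,"dx":0,"dy":0,"dz":0,"wx":0,"wy":0,"wz":0}]'
python3 -m handwheel '[{"hand":-1,"dx":0,"dy":0,"dz":0.5,"wx":0,"wy":0,"wz":0},{"hand":-1,"dx":0,"dy":0,"dz":1,"wx":0,"wy":0,"wz":0},{"hand":-1,"dx":0,"dy":0,"dz":0.5,"wx":0,"wy":0,"wz":0}]'
python3 chk.py wrist13
```

```text
time_s: 15.75
position: [0.4902, -0.1488, 0.1159]
tcp_rot: [[0.868, 0.496, 0.0], [0.496, -0.868, -0.0], [0.0, 0.0, -1.0]]
force: [-0.2, -0.1, -1.4]
opening: 0.16
time_s: 16.05
position: [0.4903, -0.1493, 0.1371]
tcp_rot: [[0.868, 0.496, 0.001], [0.496, -0.868, -0.001], [0.001, 0.001, -1.0]]
force: [-0.3, -0.1, -0.7]
opening: 0.159
({'endL': 50.5, 'endR': 50.6, 'tongL': 49.6, 'tongR': 49.6, 'back': 42.8}, 1105, 0.65)
wrist13 138.4 [(30, 49.2), (31, 49.8), (32, 49.7), (33, 50.1), (34, 49.9), (35, 50.1), (36, 46.1), (37, 45.2), (38, 45.1), (39, 45.1), (40, 44.8), (41, 45.4), (42, 45.1), (43, 45.1), (44, 45.0), (45, 45.3), (46, 45.0)]
wrist13 230.5 [(30, None), (31, None), (32, None), (33, None), (34, None), (35, None), (36, None), (37, None), (38, None), (39, None), (40, None), (41, None), (42, None), (43, None), (44, None), (45, None), (46, None)]
```

```bash
python3 -m handwheel '[{"hand":-1,"dx":0,"dy":0,"dz":2.5,"wx":0,"wy":0,"wz":0},{"hand":-1,"dx":0,"dy":-1,"dz":2.9,"wx":0,"wy":0,"wz":0},{"hand":-1,"dx":0.2,"dy":-3,"dz":0,"wx":0,"wy":0,"wz":-0.095},{"hand":-1,"dx":0.2,"dy":-4,"dz":0,"wx":0,"wy":0,"wz":-0.095},{"hand":-1,"dx":0.2,"dy":-4,"dz":0,"wx":0,"wy":0,"wz":-0.095},{"hand":-1,"dx":0.2,"dy":-4,"dz":0,"wx":0,"wy":0,"wz":-0.095},{"hand":-1,"dx":0.2,"dy":-3,"dz":0,"wx":0,"wy":0,"wz":-0.095},{"hand":-1,"dx":0.2,"dy":-1.3,"dz":0,"wx":0,"wy":0,"wz":0},{"hand":-1,"dx":0,"dy":0,"dz":0,"wx":0,"wy":0,"wz":0},{"hand":-1,"dx":0,"dy":0,"dz":0,"wx":0,"wy":0,"wz":0}]'
python3 chk.py wrist14 | head -1
python3 - <<'E'
from h import *
p,_,_=load('wrist14');cv2.imwrite('pics/c14.png',cv2.resize(p[130:240,230:410,::-1],(720,440),interpolation=cv2.INTER_CUBIC))
p,_,_=cap('scene','scene14');cv2.imwrite('pics/c15.png',cv2.resize(p[100:290,330:440,::-1],(347,600),interpolation=cv2.INTER_CUBIC))
E
```

```text
time_s: 17.1
position: [0.5013, -0.3504, 0.1896]
tcp_rot: [[0.999, 0.045, -0.001], [0.045, -0.999, 0.002], [-0.001, -0.002, -1.0]]
force: [-0.2, -0.8, -0.2]
opening: 0.157
({'endL': 0.0, 'endR': 0.0, 'tongL': 0.0, 'tongR': 0.0, 'back': 0.0}, 0, nan)
  ret = _var(a, axis=axis, dtype=dtype, out=out, ddof=ddof,
  arrmean = um.true_divide(arrmean, div, out=arrmean,
  ret = ret.dtype.type(ret / rcount)
```

View pics/c14.png

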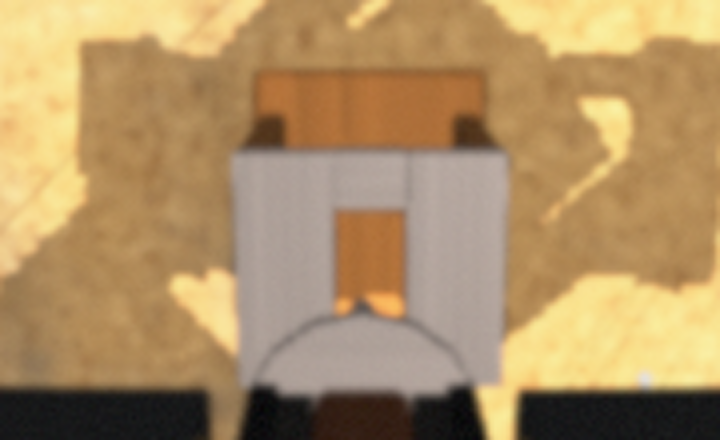

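View pics/c15.png

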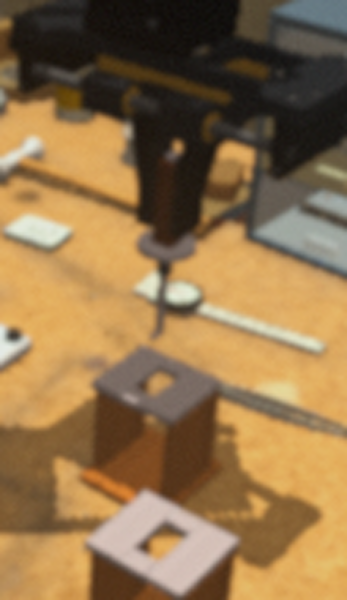

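```bash
python3 -m handwheel '[{"hand":-1,"dx":0.08,"dy":-0.15,"dz":-0.5,"wx":0,"wy":0,"wz":0},{"hand":-1,"dx":0,"dy":0,"dz":-1.3,"wx":0,"wy":0,"wz":0},{"hand":-1,"dx":0,"dy":0,"dz":0,"wx":0,"wy":0,"wz":0}]'
python3 -m handwheel '[{"hand":-1,"dx":0,"dy":0,"dz":-1.2,"wx":0,"wy":0,"wz":0},{"hand":-1,"dx":0,"dy":0,"dz":-1.5,"wx":0,"wy":0,"wz":0},{"hand":-1,"dx":0,"dy":0,"dz":0,"wx":0,"wy":0,"wz":0}]'
```

```text
time_s: 17.5
position: [0.5015, -0.3516, 0.1696]
tcp_rot: [[0.999, 0.045, -0.004], [0.045, -0.999, 0.004], [-0.003, -0.004, -1.0]]
force: [-0.5, 0.2, -1.5]
opening: 0.16
time_s: 17.8
position: [0.5013, -0.3521, 0.1423]
tcp_rot: [[0.999, 0.044, -0.004], [0.044, -0.999, 0.004], [-0.004, -0.004, -1.0]]
force: [-0.3, 0.3, -1.0]
opening: 0.159
```

```bash
python3 -m handwheel '[{"hand":-1,"dx":0,"dy":0,"dz":-1.2,"wx":0,"wy":0,"wz":0},{"hand":-1,"dx":0,"dy":0,"dz":-1.4,"wx":0,"wy":0,"wz":0},{"hand":-1,"dx":0,"dy":0,"dz":-0.8,"wx":0,"wy":0,"wz":0},{"hand":-1,"dx":0,"dy":0,"dz":0,"wx":0,"wy":0,"wz":0}]'
python3 -m handwheel '[{"hand":-1,"dx":0,"dy":0,"dz":-0.5,"wx":0,"wy":0,"wz":0},{"hand":-1,"dx":0,"dy":0,"dz":-0.4,"wx":0,"wy":0,"wz":0},{"hand":-1,"dx":0,"dy":0,"dz":-0.2,"wx":0,"wy":0,"wz":0},{"hand":-1,"dx":0,"dy":0,"dz":0,"wx":0,"wy":0,"wz":0}]'
```

```text
time_s: 18.2
position: [0.5017, -0.3526, 0.1091]
tcp_rot: [[0.999, 0.044, -0.003], [0.044, -0.999, 0.003], [-0.002, -0.003, -1.0]]
force: [-0.2, 0.7, -1.4]
opening: 0.157
time_s: 18.6
position: [0.5026, -0.3534, 0.0998]
tcp_rot: [[0.999, 0.044, -0.0], [0.044, -0.999, 0.0], [-0.0, -0.0, -1.0]]
force: [-0.4, 0.3, -1.3]
opening: 0.158
```

```bash
python3 -m handwheel '[{"hand":-1,"dx":-0.03,"dy":0.13,"dz":-0.2,"wx":0,"wy":0,"wz":0},{"hand":-1,"dx":0,"dy":0,"dz":-0.1,"wx":0,"wy":0,"wz":0},{"hand":-1,"dx":0,"dy":0,"dz":0,"wx":0,"wy":0,"wz":0},{"hand":-1,"dx":0,"dy":0,"dz":0,"wx":0,"wy":0,"wz":0}]'
python3 -m handwheel '[{"hand":-1,"dx":0,"dy":0,"dz":-0.1,"wx":0,"wy":0,"wz":0},{"hand":-1,"dx":0,"dy":0,"dz":0,"wx":0,"wy":0,"wz":0}]'
```

```text
time_s: 19.0
position: [0.5024, -0.3522, 0.097]
tcp_rot: [[0.999, 0.044, 0.0], [0.044, -0.999, -0.0], [0.0, 0.0, -1.0]]
force: [-0.5, -0.5, -1.8]
opening: 0.159
time_s: 19.2
position: [0.5023, -0.3522, 0.0959]
tcp_rot: [[0.999, 0.044, 0.0], [0.044, -0.999, 0.0], [0.0, -0.0, -1.0]]
force: [0.3, -0.4, -1.8]
opening: 0.158
```

```bash
python3 -m handwheel '[{"hand":-1,"dx":0,"dy":0,"dz":-0.05,"wx":0,"wy":0,"wz":0},{"hand":-1,"dx":0,"dy":0,"dz":0,"wx":0,"wy":0,"wz":0}]'
python3 -m handwheel '[{"hand":-1,"dx":0,"dy":0,"dz":-0.05,"wx":0,"wy":0,"wz":0},{"hand":-1,"dx":0,"dy":0,"dz":0,"wx":0,"wy":0,"wz":0}]'
```

```text
time_s: 19.4
position: [0.5024, -0.3523, 0.0956]
tcp_rot: [[0.999, 0.044, 0.0], [0.044, -0.999, -0.0], [0.0, 0.0, -1.0]]
force: [-1.0, 0.5, -0.5]
opening: 0.16
time_s: 19.6
position: [0.5024, -0.3522, 0.0956]
tcp_rot: [[0.999, 0.044, 0.0], [0.044, -0.999, -0.0], [0.0, 0.0, -1.0]]
force: [-1.7, 1.6, 4.0]
opening: 0.155
```

```bash
python3 -m handwheel '[{"hand":-1,"dx":0,"dy":0,"dz":0.04,"wx":0,"wy":0,"wz":0},{"hand":-0.5,"dx":0,"dy":0,"dz":0,"wx":0,"wy":0,"wz":0},{"hand":-0.3,"dx":0,"dy":0,"dz":0,"wx":0,"wy":0,"wz":0},{"hand":0,"dx":0,"dy":0,"dz":0,"wx":0,"wy":0,"wz":0},{"hand":0.3,"dx":0,"dy":0,"dz":0,"wx":0,"wy":0,"wz":0},{"hand":0.6,"dx":0,"dy":0,"dz":0,"wx":0,"wy":0,"wz":0},{"hand":0.6,"dx":0,"dy":0,"dz":0,"wx":0,"wy":0,"wz":0}]'
```

```text
time_s: 20.3
position: [0.5024, -0.3522, 0.0953]
tcp_rot: [[0.999, 0.044, -0.0], [0.044, -0.999, 0.0], [-0.0, -0.0, -1.0]]
force: [-0.5, -0.0, -0.8]
opening: 0.619
```

Now straight up, then back toward the side for a clear view.

```bash
python3 -m handwheel '[{"hand":0.6,"dx":0,"dy":0,"dz":1,"wx":0,"wy":0,"wz":0},{"hand":0.6,"dx":0,"dy":0,"dz":2.5,"wx":0,"wy":0,"wz":0},{"hand":0.6,"dx":0,"dy":0,"dz":3,"wx":0,"wy":0,"wz":0},{"hand":0.6,"dx":0,"dy":0,"dz":3,"wx":0,"wy":0,"wz":0},{"hand":0.6,"dx":-2,"dy":1.5,"dz":3,"wx":0,"wy":0,"wz":0},{"hand":0.6,"dx":-2.5,"dy":2.5,"dz":2,"wx":0,"wy":0,"wz":0},{"hand":0.6,"dx":-2.5,"dy":2.5,"dz":0,"wx":0,"wy":0,"wz":0},{"hand":0.6,"dx":-2,"dy":2.5,"dz":0,"wx":0,"wy":0,"wz":0},{"hand":0.6,"dx":0,"dy":1,"dz":0,"wx":0,"wy":0,"wz":0},{"hand":0.6,"dx":0,"dy":0,"dz":0,"wx":0,"wy":0,"wz":0}]'
python3 chk.py wrist15
python3 - <<'E'
from h import *
p,_,_=cap('scene','scene15');cv2.imwrite('pics/c17.png',cv2.resize(p[160:290,260:430,::-1],(784,600),interpolation=cv2.INTER_CUBIC))
E
```

```text
time_s: 21.3
position: [0.4124, -0.2513, 0.2413]
tcp_rot: [[0.999, 0.045, 0.001], [0.045, -0.999, -0.001], [0.001, 0.001, -1.0]]
force: [-0.0, 0.3, 0.3]
opening: 0.801
({'endL': 51.1, 'endR': 51.0, 'tongL': 50.3, 'tongR': 49.9, 'back': 43.0}, 62, 0.58)
wrist15 138.4 [(30, None), (31, None), (32, None), (33, None), (34, None), (35, None), (36, None), (37, None), (38, None), (39, None), (40, None), (41, None), (42, None), (43, None), (44, None), (45, None), (46, None)]
wrist15 230.5 [(30, 50.2), (31, 50.2), (32, 50.5), (33, 50.2), (34, 49.3), (35, 45.8), (36, 44.2), (37, 45.5), (38, 45.3), (39, 45.4), (40, 45.4), (41, 45.1), (42, 44.9), (43, 44.8), (44, 45.4), (45, 45.3), (46, 45.2)]
```

View pics/wrist15.png

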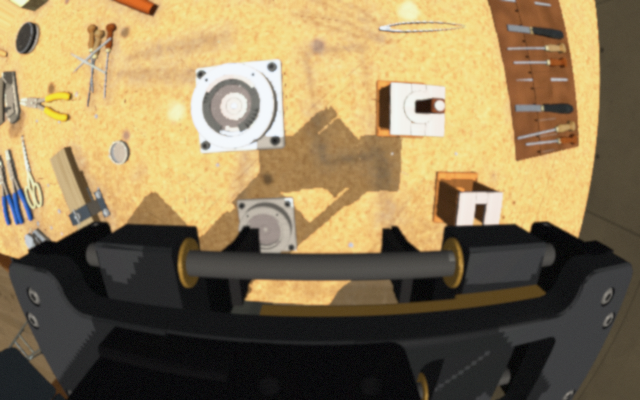

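View pics/c17.png

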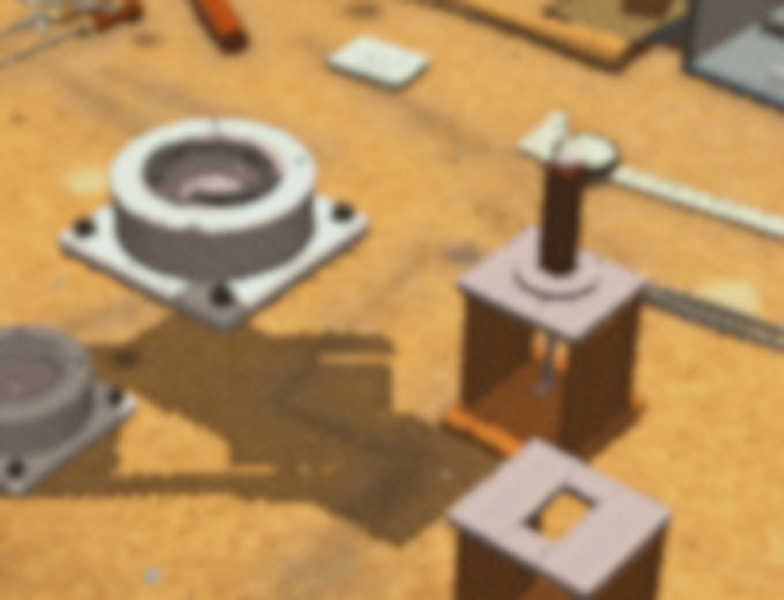

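```bash
sed -i 's/60:225,220:420/40:225,150:420/g' h.py; python3 - <<'E'
from h import *
t='wrist15';print(ringplane(t))
w,p=cloud(t); X=w[...,0]-496.7;Y=w[...,1]+142.5;r=np.hypot(X,Y);a=np.degrees(np.arctan2(Y,X))%360
for ang in (138.4,230.5): print(ang,[(R,round(float(np.median(w[...,2][m])),1) if m.sum()>1 else None) for R in range(28,46,1) for m in [(abs(r-R)<.8)&(abs(a-ang)<6)]])
p,_,_=load(t);cv2.imwrite('pics/c18.png',cv2.resize(p[55:155,185:290,::-1],(630,600),interpolation=cv2.INTER_CUBIC))
E
```

```text
({'endL': 50.8, 'endR': 50.9, 'tongL': 49.9, 'tongR': 49.9, 'back': 42.7}, 90, 0.61)
138.4 [(28, 39.5), (29, 48.9), (30, 49.3), (31, 49.9), (32, 50.5), (33, 49.6), (34, 50.0), (35, 49.5), (36, 45.1), (37, 45.2), (38, 45.6), (39, 46.1), (40, 46.1), (41, 45.0), (42, 46.1), (43, 46.0), (44, 45.5), (45, 45.5)]
230.5 [(28, 49.5), (29, 49.7), (30, 50.2), (31, 50.2), (32, 50.3), (33, 50.2), (34, 49.9), (35, 45.7), (36, 45.6), (37, 45.6), (38, 45.4), (39, 45.4), (40, 45.4), (41, 45.1), (42, 45.1), (43, 45.2), (44, 45.6), (45, 45.6)]
```

View pics/c18.png

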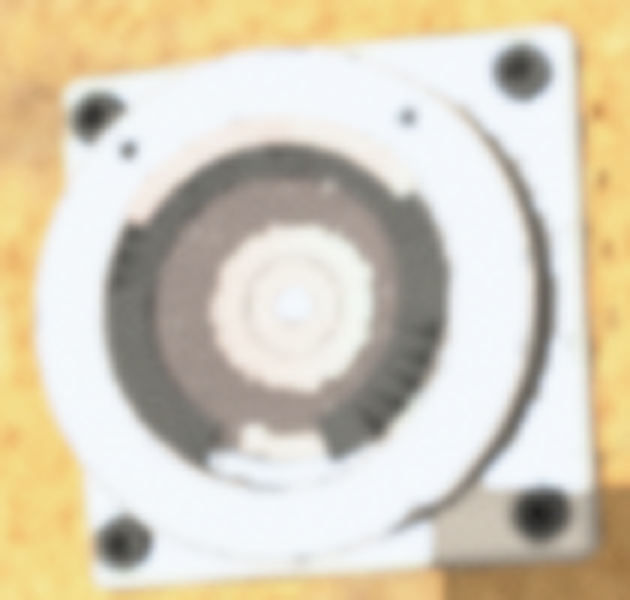

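The ring now covers both tongues, which are flat at 45 mm. The ring top there is about 50 mm, the pick hangs upright, and the arm touches nothing.

```bash
python3 -c "
from rig import hand_in
print(hand_in())"
```

```text
the job is handed in; nothing more can be done
None
```

The ring is out and lying loose on both tongues, the pick is back upright in its stand, and I handed the job in after about 21 s (hand_in reports no verdict).

**What I did**
- I took the pick from the left-hand stand and felt the bearing face with the toe. That contact peaked at about 11 N, and put the toe underside about 92.7 mm under the handle's centre.
- I slid the toe under the right ring end and lifted with a pull of at most about 10 N.
- The right tongue appears to have sprung back first, shown by a drop in the pull. The left tongue hung on the ring's edge until I nudged the ring sideways by up to about 5 N and lifted a little more. Its ends had then risen about 12.2 mm, at the start of the range where the back binds, but with no sharp rise in force.
- I lowered the ring onto the tongues, drew the toe out, and hung the pick by its guard in the same slot.

**Last checks**
- **Ring:** depth readings put the tops of the ring's ends at about 50.8 mm, so the middles of the end faces are about 48.5 mm, above the 45 mm required. Both tongues read closed at about 45 mm.
- **Pick:** the camera shows it upright with its guard on the stand. The arm is clear of everything and the wrist force is about zero.
- **Weaker evidence:** the guard hid the right tongue from the wrist camera during the lift. Until the final view I had only the coarser scene camera for it. No check failed or disagreed at the end.

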